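# Seal the tea caddy and hold up its outer lid

### The arm

A 6-joint arm with a two-finger parallel gripper is mounted at the origin on a cart in front of the work surface, level with it; the furniture and walls round the work are solid. World frame = base frame: x ahead of the robot, y to its left, z up, the work surface at z = 0. Lengths are in mm, angles in rad, forces in N, time in s.
With the tool pointing down it reaches from about 350 to 975 mm from the base axis. Payload 17.4 kg.
Tool frame: the origin (TCP) lies at the very end of the fingers, on their centre line; the grasp point (between the pads) lies 19 mm behind it; z points along the fingers, y is the direction in which the jaws open and shut (so a half turn about z gives the same grasp; the last joint's range is limited). The gripper opens to 85 mm and grips with 20 to 120 N. Pads are 22 mm wide; open, the fingers measure 114 mm over their backs; the gripper's body (76 mm by 85 mm) begins 54 mm behind the grasp point. The pads swing forward as they close: fully open they stand 13 mm farther back than shut.
Start: joints at [1.303, 0.116, 1.442, -0, 1.584, -0.038], TCP at [153.761, 657.259, 231.303] pointing down, gripper open.
Joint ranges: [-2.83, 2.83], [-0.83, 2.19], [0.07, 2.5], [-1.14, 4.28], [0.01, 3], [-2.97, 2.97]. Speed limits (rad/s): [1.89, 1.89, 2.22, 3.14, 3.14, 3.14].

### API

Orientations are given as a unit quaternion [w, x, y, z].
In Python, from workcell import monitor, vision, ticket gives the robot as it stands.
- The arm moves only by the tool send_rows, never from a script. Its argument "rows" is a list of rows, each a list of 7 numbers: the shift along the tool's x, y, z in m, then the turn, a rotation vector about the tool's x, y, z in rad, then the opening in per cent of the stroke, from 0 (shut) to 100 (fully open). A call has 1 to 5 rows; each row shifts and turns the pose as measured when the row begins, along the tool's axes as they then stand; what a row does not reach is not made up. A row lasts 1/12 s, in which the tool goes at most 41.7 mm and 7.16 degrees, less where a joint would pass 70% of its speed; a pose out of reach is approached as far as the arm can. A call is refused whole if a number of a shift passes 0.0417 or a number of a turn 0.125, either way. A call with a gripper value outside its range is refused whole. The fingers move at their own pace and stop on an object; "force" is the grip in N (left out, the last holds). Time passes only in rows, so rows that do not move let the fingers close. It gives the time, the measured TCP pose, the force and the opening at its end, in the units of the state.
- monitor.get_state(): the state, without advancing time (a new reading comes with each control period).
- vision.grab_frame(name): name is "scene" or "top"; returns a dict with "color" (420x560x3 uint8, red, green, blue), "K" (3x3 intrinsics, pixels), "D" ([k1, k2, p1, p2, k3] as OpenCV has them; the pictures are not rectified), "world_to_cam" (4x4, takes a point from world to camera coordinates). Camera axes: x right, y down, z forward; pixel columns grow to the right and rows downward; lengths in mm; the calibration is good to about 2 mm. A picture is of the moment at which its call begins. There is no depth.
- ticket.close_job(): hands the job in, once; it reports no verdict.
The state is a dict: "time_s": time; "q": joint angles; "qd": joint speeds; "tau": joint torques, N m; "tcp_pos": TCP position; "tcp_rot": TCP orientation; "contact_force": force on the tool from outside, world axes, zero at the start; "ft_torque": the same for the moment, N m; "finger_gap": opening from 0.0 (shut) to 1.0 (fully open).
Only numpy, scipy, OpenCV 4.12 (cv2) and the standard library are available. Lean on these libraries where they do the work, as an engineer would, in place of code of your own. Each camera call takes 0.05 s, during which the arm holds its last target.

### The job

Get the tea caddy closed and hand me its blue outer lid for washing: first swing the wooden flap of the scoop compartment fully shut so its brass tab drops behind the rim. Then pick up the nested pair of lids together by the inner lid's wooden knob, lower it into the caddy's round mouth until the inner lid is fully seated, and let go of the knob only then. Finally lift just the blue outer lid by its collar, leaving the inner lid seated, and finish still holding it in the air a few centimetres clear above the top of the knob; leave the mug, jug, ramekin and teaspoon where they are.

Things in the scene. Friction and masses are not known exactly. Their poses are not given: they have to be found in the camera images.
- caddy_mouth (a point): Centre of the caddy's round mouth, at the height of the flat deck (70 mm above the worktop); 45 mm from the caddy origin towards its -y end. The hole is 55 mm in diameter, the deck 10 mm thick, open below. Axes as the caddy's.
- flap_hinge (a point): Middle of the flap's hinge axis, 7 mm from the caddy origin towards +y, 72 mm above the worktop; 52 mm from the mouth's centre. The axis runs along the caddy's x; axes as the caddy's.
- flap_edge (a point): Middle of the flap's free edge, upper face, 76 mm from the hinge axis. The flap is a pale wooden board 84 mm wide (along the hinge), reaching 2 to 78 mm from the axis, 4 mm thick, a brass tab 12 mm deep under its free end. The face that looks to the mouth when it stands open is the upper face when shut.
- caddy_flap (a joint): Hinge angle of the flap in rad: 0 shut (lying level, upper face 74 mm above the worktop, tab inside the rim), 1.57 upright, 2.0 fully open, leaning over the mouth. Starts between 1.2 and 1.95. A friction hinge: the flap stays where it is left and needs under 1 N at its edge to turn.
- inner_lid: Inner lid, loose, 150 g: cork plug 50 mm across, 18 mm deep (lower 6 mm tapered), steel flange 66 mm across, 8 mm thick, and upright wooden knob 20 mm across, its top 90 mm above the origin. Origin at the centre of the plug's underside, z up. It starts standing on the worktop wearing the outer lid. Seated, its flange lies on the deck and its origin is 18 mm below caddy_mouth.
- outer_lid: Blue ring-shaped outer lid, loose, 120 g, resting by weight alone on the inner lid's flange, the knob standing up through it: skirt 78 mm across (72 inside), plate top 10 mm above the origin, collar 44 mm across (36 inside) up to 38 mm above the origin. Origin at the centre of the skirt's lower edge; nested, 21 mm above the inner lid's origin, the knob 31 mm out of the collar.
- mug: Bystander: white mug with a handle, 87 x 121 x 96 mm, origin under its centre.
- jug: Bystander: small white cream jug with a handle, 76 x 120 x 125 mm, origin under its centre.
- ramekin: Bystander: small white ramekin, 69 mm across, 42 mm high, origin under its centre.
- teaspoon: Bystander: steel teaspoon lying along x, 130 x 27 x 11 mm, origin under its centre.
- tea_caddy: Green metal tea caddy on a thin wooden foot, fixed to the worktop, 92 x 178 mm on plan (x, y), its flat deck 70 mm above the worktop. Origin on the worktop, at the middle of its width, 91 mm from its -y end and 87 mm from its +y end; its y axis runs from the round mouth (-y end) to the flapped scoop compartment (+y end), z up. It stands left or right, turned up to 0.4 rad.

How it is judged:
By the outcome, as a careful person would: the job done as asked, in the order asked, and still so for the second after the job is handed in, while the arm keeps its last pose, push and grip.
It also fails if it takes over 58 s, if anything falls off the work surface, if the arm or the gripper's body presses on something with over 40 N, if the wrist force passes 120 N, or if a joint passes its speed limit or range.

## Working session

There is one attempt and no reset: what is moved stays moved. The work goes in short steps, Python scripts to look and compute and a tool call to move; the robot and the scene stay as the last step left them, time stands still between calls to the robot, and variables do not carry over. Pictures are saved under pics/ and viewed, and the job is handed in when it is done.

Besides the shell and the picture viewer there is one more tool, called after "Request:" by a JSON object that holds its "method" and its "body". send_rows: Moves the arm, as the interface text tells. Its arguments: {"type":"object","properties":{"rows":{"type":"array","items":{"type":"array","items":{"type":"number"}}},"force":{"type":"number"}},"required":["rows"]}

```bash
ls; mkdir -p pics; cat > h.py <<'E'
import numpy as np, cv2
from workcell import monitor, vision, ticket
def grab(n,fn):
    f=vision.grab_frame(n); cv2.imwrite(f'pics/{fn}.png',f['color'][:,:,::-1]); np.savez(f'pics/{fn}.npz',**f); return f
def load(fn): return dict(np.load(f'pics/{fn}.npz'))
def proj(f,P):
    T=f['world_to_cam']; r,_=cv2.Rodrigues(T[:3,:3]); p,_=cv2.projectPoints(np.array(P,float).reshape(-1,1,3),r,T[:3,3].copy(),f['K'],f['D']); return p.reshape(-1,2)
def ray(f,uv):
    n=cv2.undistortPoints(np.array(uv,float).reshape(-1,1,2),f['K'],f['D']).reshape(-1,2)
    T=f['world_to_cam'];R=T[:3,:3]; c=-R.T@T[:3,3]
    return c,(R.T@np.c_[n,np.ones(len(n))].T).T
def onz(f,uv,z):
    c,d=ray(f,uv); z=np.asarray(z,float); return c+d*((z-c[2])/d[:,2])[:,None]
def st():
    s=monitor.get_state(); return s
E
python3 - <<'E'
from h import *
np.set_printoptions(precision=3,suppress=True)
for n in('scene','top'):
    f=grab(n,n+'0'); T=f['world_to_cam']; print(f['K'],f['D'],-T[:3,:3].T@T[:3,3],T[:3,:3])
print(st())
E
```

```text
pics
[[493.676   0.    281.219]
 [  0.    493.676 207.941]
 [  0.      0.      1.   ]] [-0.08  0.    0.    0.    0.  ] [-554.639 -582.686 1284.8  ] [[ 0.467 -0.884 -0.02 ]
 [-0.624 -0.313 -0.716]
 [ 0.626  0.347 -0.698]]
[[482.359   0.    279.907]
 [  0.    482.359 201.861]
 [  0.      0.      1.   ]] [0.053 0.    0.    0.    0.   ] [ 357.968   47.565 1519.415] [[-0.001 -1.     0.017]
 [-0.993 -0.001 -0.118]
 [ 0.118 -0.017 -0.993]]
{'time_s': 0.1, 'q': array([ 1.303,  0.116,  1.442, -0.   ,  1.584, -0.038]), 'qd': array([-0.001, -0.001, -0.001, -0.   ,  0.002, -0.001]), 'tau': array([  0.002, -73.367, -63.38 ,   0.   ,   0.005,   0.   ]), 'tcp_pos': array([153.727, 657.079, 230.634]), 'tcp_rot': array([-0.   ,  0.115,  0.993, -0.001]), 'contact_force': array([ 0.695,  0.068, -0.504]), 'ft_torque': array([0.037, 0.057, 0.028]), 'finger_gap': 1.0006112389308641}
```

View pics/scene0.png

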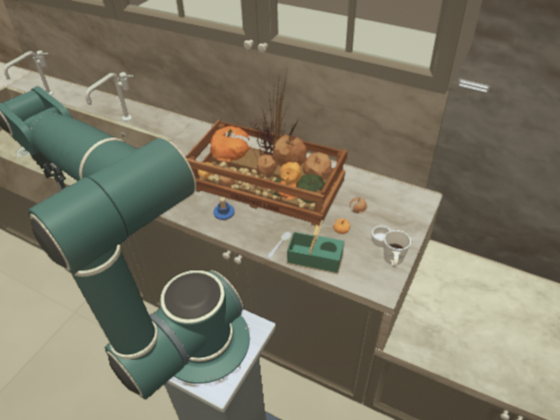

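View pics/top0.png

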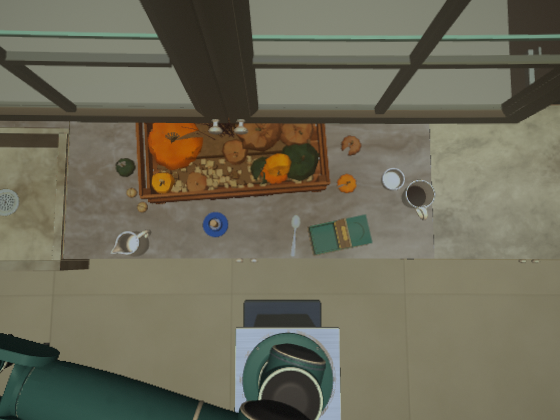

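The scene view shows the caddy near (316,250) with its flap up, and the lids near (224,208). In the top view the lids are at (215,224) and the caddy at (340,234). I'll zoom in next.

```bash
cat >> h.py <<'E'
def crop(fn,x0,y0,x1,y1,k,out,pts=None,cols=None):
    f=load(fn); im=f['color'][y0:y1,x0:x1,::-1]; im=cv2.resize(im,None,fx=k,fy=k,interpolation=cv2.INTER_CUBIC)
    if pts is not None:
        for i,(u,v) in enumerate(pts): cv2.circle(im,(int(round((u+.5-x0)*k)),int(round((v+.5-y0)*k))),2,(0,0,255) if cols is None else cols[i],-1)
    cv2.imwrite(f'pics/{out}.png',im)
E
python3 - <<'E'
from h import *
crop('top0',300,205,380,265,10,'c_top'); crop('scene0',280,220,352,274,11,'c_sc'); 
crop('top0',195,205,235,235,10,'l_top'); crop('scene0',204,190,244,220,10,'l_sc')
E
```

```text
(no output)
```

View pics/c_top.png

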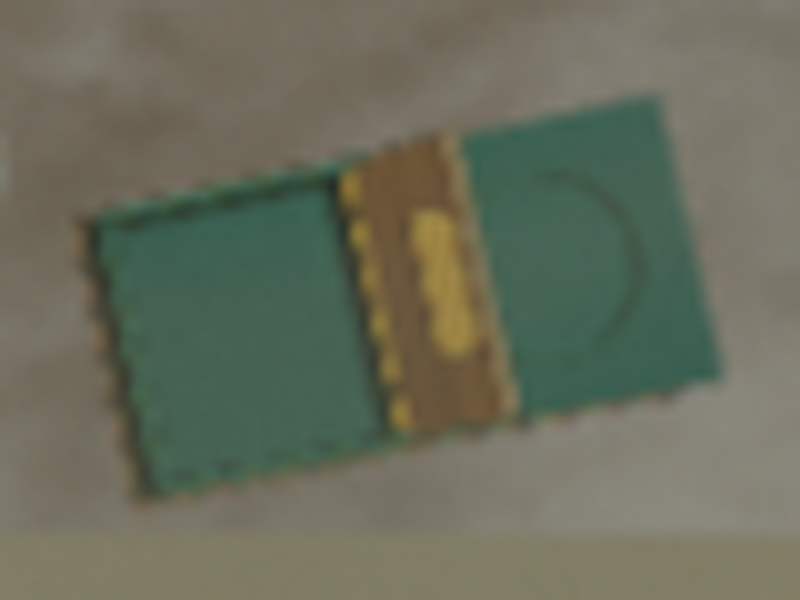

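View pics/c_sc.png

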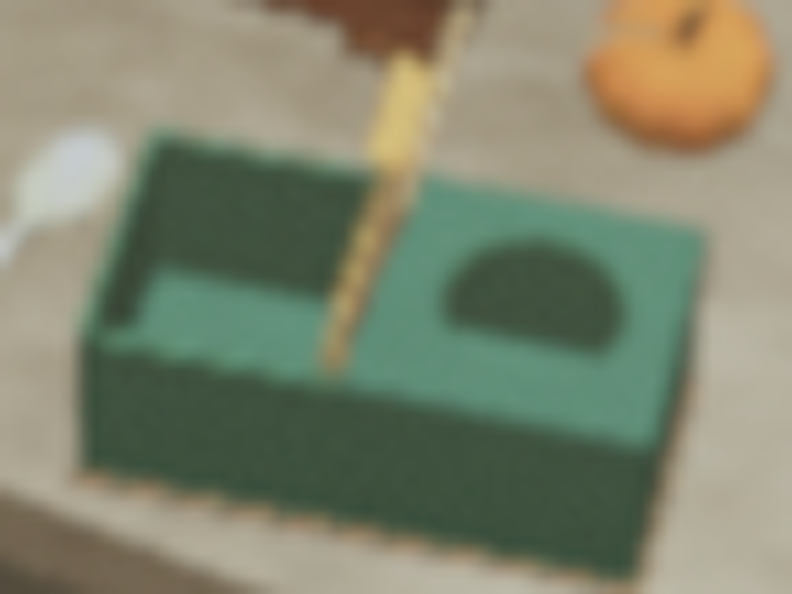

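View pics/l_top.png

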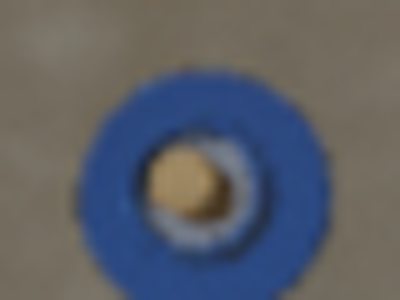

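View pics/l_sc.png

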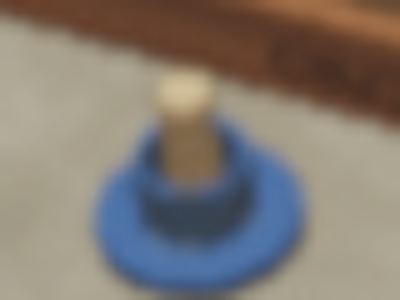

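```bash
python3 - <<'E'
from h import *
from scipy.optimize import least_squares
np.set_printoptions(precision=2,suppress=True)
T=load('top0');S=load('scene0')
def ct(p): return np.array(p)/10+[300,205]-.5
def cs(p): return np.array(p)/11+[280,220]-.5
top=[((660,95),(46,-91,70)),((722,380),(-46,-91,70)),((345,180),(46,5,70)),((150,495),(-46,87,70)),((80,215),(46,87,3))]
sc=[((705,232),(46,-91,70)),((645,448),(-46,-91,70)),((90,345),(-46,87,70)),((155,130),(46,87,70)),((638,582),(-46,-91,0)),((78,475),(-46,87,0))]
def W(p,q):
    c,s=np.cos(p[2]),np.sin(p[2]);q=np.array(q,float)
    return np.c_[p[0]+c*q[:,0]-s*q[:,1],p[1]+s*q[:,0]+c*q[:,1],q[:,2]]
def r(p):
    a=proj(T,W(p,[q for _,q in top if 1]))-ct([u for u,_ in top])
    b=proj(S,W(p,[q for _,q in sc]))-cs([u for u,_ in sc])
    return np.r_[a.ravel(),b.ravel()]
g=onz(T,[[340,234]],70)[0]
o=least_squares(r,[g[0],g[1],0.2],loss='soft_l1'); print(o.x,r(o.x).reshape(-1,2))
p=o.x
a=np.linspace(0,2*np.pi,24); 
pts=W(p,[(27.5*np.cos(t),-45+27.5*np.sin(t),70) for t in a])
fl=[]
for th in (1.3,1.5,1.7,1.9):
  fl+= [(x,7+76*np.cos(th)-2*0,72+76*np.sin(th)) for x in (-42,0,42)]
P=np.r_[pts,W(p,fl)]
cols=[(0,0,255)]*24+sum([[c]*3 for c in((255,0,0),(255,255,0),(0,255,255),(255,0,255))],[])
crop('top0',300,205,380,265,10,'c_top2',proj(T,P),cols); crop('scene0',276,200,356,260,10,'c_sc2',proj(S,P),cols)
np.savez('cad.npz',p=p)
# lids
def lt(p): return np.array(p)/10+[195,205]-.5
def ls(p): return np.array(p)/10+[204,190]-.5
# knob top at z=90
print('knob top',onz(T,[lt((182,180))],90),onz(S,[ls((188,92))],90))
# skirt/plate top disc z=31
print('disc',onz(T,[lt((205,190))],31),onz(S,[ls((200,222))],28))
E
```

```text
[ 433.27 -156.66    0.2 ] [[ 0.19 -0.82]
 [ 0.76  0.63]
 [ 0.66 -3.08]
 [-0.08  0.93]
 [-1.02  0.29]
 [ 1.15 -0.74]
 [ 0.94  0.43]
 [-2.48 -1.45]
 [-0.83 -1.83]
 [ 0.24  1.93]
 [-1.08  0.46]]
knob top [[466.48 221.82  90.  ]] [[465.52 220.32  90.  ]]
disc [[467.87 221.91  31.  ]] [[462.04 220.53  28.  ]]
```

View pics/c_top2.png

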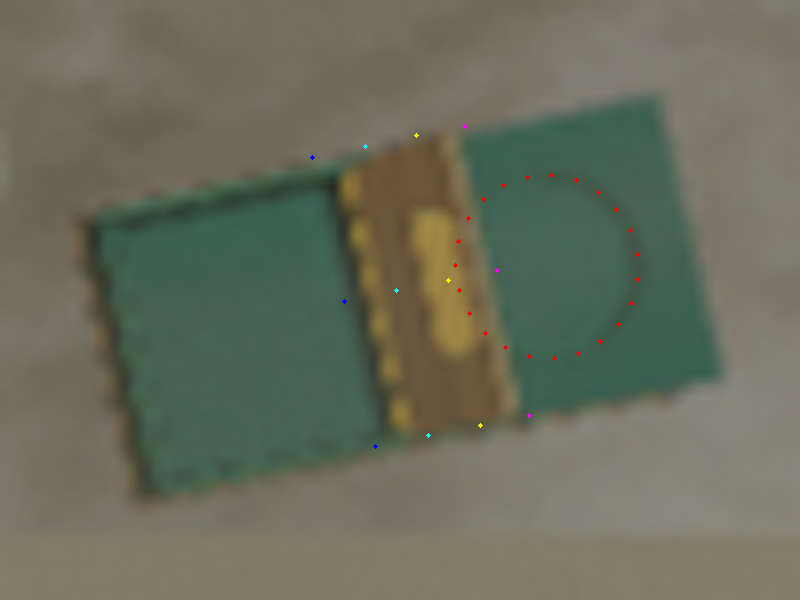

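View pics/c_sc2.png

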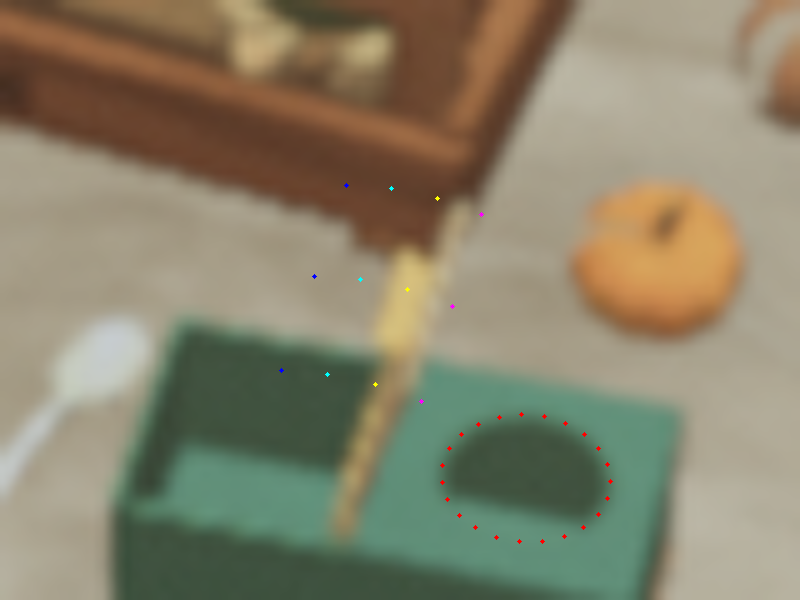

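```bash
cat >> h.py <<'E'
from scipy.spatial.transform import Rotation as R
def Rt(b): return np.array([[-np.sin(b),np.cos(b),0],[np.cos(b),np.sin(b),0],[0,0,-1]]).T
def Rd(b): return np.c_[[-np.sin(b),np.cos(b),0],[np.cos(b),np.sin(b),0],[0,0,-1]]
def cur():
    s=st(); w,x,y,z=s['tcp_rot']; M=R.from_quat([x,y,z,w]).as_matrix(); return s,np.array(s['tcp_pos']),M
def cadw(y,z,x=0):
    p=np.load('cad.npz')['p']; c,s=np.cos(p[2]),np.sin(p[2]); return np.array([p[0]+c*x-s*y,p[1]+s*x+c*y,z])
def plan(targets,step=0.038,rstep=0.11,start=None):
    # targets list of (pos,beta)
    s,p,M=cur()
    if start: p,M=start
    for pos,b in targets:
        M2=Rd(b); rv=R.from_matrix(M.T@M2).as_rotvec(); d=np.array(pos)-p
        n=max(1,int(np.ceil(max(np.linalg.norm(d)/1000/step,np.linalg.norm(rv)/rstep))))
        for i in range(n):
            Mi=M@R.from_rotvec(rv*i/n).as_matrix()
            sh=Mi.T@(d/n)/1000
            print([round(float(v),4) for v in sh]+[round(float(v),3) for v in rv/n],end=', ')
        print('|',n); p=np.array(pos);M=M2
E
python3 - <<'E'
from h import *
s,p,M=cur(); print(M,Rd(1.341))
plan([((420,250,240),0.7),(cadw(-40,210),0.2),(cadw(-40,125),0.2)])
E
```

```text
[[-9.73705649e-01  2.27809637e-01 -2.80912564e-04]
 [ 2.27809807e-01  9.73705104e-01 -1.03041121e-03]
 [ 3.87883937e-05 -1.06731185e-03 -9.99999430e-01]] [[-0.97371281  0.22777921  0.        ]
 [ 0.22777921  0.97371281  0.        ]
 [ 0.          0.         -1.        ]]
[-0.0271, -0.0258, -0.0007, -0.0, 0.0, 0.049], [-0.0283, -0.0245, -0.0007, -0.0, 0.0, 0.049], [-0.0295, -0.023, -0.0007, -0.0, 0.0, 0.049], [-0.0306, -0.0216, -0.0007, -0.0, 0.0, 0.049], [-0.0316, -0.02, -0.0007, -0.0, 0.0, 0.049], [-0.0326, -0.0184, -0.0007, -0.0, 0.0, 0.049], [-0.0334, -0.0168, -0.0007, -0.0, 0.0, 0.049], [-0.0342, -0.0151, -0.0007, -0.0, 0.0, 0.049], [-0.0349, -0.0134, -0.0007, -0.0, 0.0, 0.049], [-0.0355, -0.0117, -0.0007, -0.0, 0.0, 0.049], [-0.0361, -0.0099, -0.0007, -0.0, 0.0, 0.049], [-0.0365, -0.0081, -0.0007, -0.0, 0.0, 0.049], [-0.0369, -0.0063, -0.0007, -0.0, 0.0, 0.049], | 13
[-0.0296, -0.0226, 0.0025, 0.0, 0.0, 0.042], [-0.0305, -0.0213, 0.0025, 0.0, 0.0, 0.042], [-0.0313, -0.02, 0.0025, 0.0, 0.0, 0.042], [-0.0321, -0.0187, 0.0025, 0.0, 0.0, 0.042], [-0.0329, -0.0174, 0.0025, 0.0, 0.0, 0.042], [-0.0336, -0.016, 0.0025, 0.0, 0.0, 0.042], [-0.0342, -0.0146, 0.0025, 0.0, 0.0, 0.042], [-0.0348, -0.0131, 0.0025, 0.0, 0.0, 0.042], [-0.0353, -0.0117, 0.0025, 0.0, 0.0, 0.042], [-0.0358, -0.0102, 0.0025, 0.0, 0.0, 0.042], [-0.0362, -0.0087, 0.0025, 0.0, 0.0, 0.042], [-0.0365, -0.0072, 0.0025, 0.0, 0.0, 0.042], | 12
[0.0, 0.0, 0.0283, 0.0, 0.0, 0.0], [0.0, 0.0, 0.0283, 0.0, 0.0, 0.0], [0.0, 0.0, 0.0283, 0.0, 0.0, 0.0], | 3
```

Request:
{"method": "send_rows", "body": {"rows": [[-0.027, -0.026, -0.001, 0, 0, 0.049, 0], [-0.028, -0.025, -0.001, 0, 0, 0.049, 0], [-0.03, -0.023, -0.001, 0, 0, 0.049, 0], [-0.031, -0.022, -0.001, 0, 0, 0.049, 0], [-0.032, -0.02, -0.001, 0, 0, 0.049, 0]]}}

```text
time_s: 0.52
tcp_pos: [255.4, 496.9, 231.0]
tcp_rot: [-0.001, 0.236, 0.972, -0.004]
contact_force: [0.7, 0.3, 0.0]
finger_gap: 0.301
```

Request:
{"method": "send_rows", "body": {"rows": [[-0.033, -0.018, -0.001, 0, 0, 0.049, 0], [-0.033, -0.017, -0.001, 0, 0, 0.049, 0], [-0.034, -0.015, -0.001, 0, 0, 0.049, 0], [-0.035, -0.013, -0.001, 0, 0, 0.049, 0], [-0.036, -0.012, -0.001, 0, 0, 0.049, 0]]}}

```text
time_s: 0.93
tcp_pos: [360.1, 331.6, 235.5]
tcp_rot: [-0.001, 0.358, 0.934, -0.004]
contact_force: [0.1, -0.2, 0.0]
finger_gap: -0.001
```

Request:
{"method": "send_rows", "body": {"rows": [[-0.036, -0.01, -0.001, 0, 0, 0.049, 0], [-0.037, -0.008, -0.001, 0, 0, 0.049, 0], [-0.037, -0.006, -0.001, 0, 0, 0.049, 0]]}}

```text
time_s: 1.18
tcp_pos: [422.5, 231.4, 238.8]
tcp_rot: [-0.0, 0.428, 0.904, -0.004]
contact_force: [0.3, 0.3, 0.2]
finger_gap: 0.002
```

```bash
python3 - <<'E'
from h import *
plan([(cadw(-42,200),0.2)],step=.040)
E
```

```text
[-0.0313, -0.0233, 0.0038, -0.001, 0.0, 0.044], [-0.0323, -0.0219, 0.0038, -0.001, 0.0, 0.044], [-0.0332, -0.0205, 0.0038, -0.001, 0.0, 0.044], [-0.0341, -0.019, 0.0037, -0.001, 0.0, 0.044], [-0.0349, -0.0175, 0.0037, -0.001, 0.0, 0.044], [-0.0357, -0.0159, 0.0037, -0.001, 0.0, 0.044], [-0.0363, -0.0143, 0.0036, -0.001, 0.0, 0.044], [-0.0369, -0.0127, 0.0036, -0.001, 0.0, 0.044], [-0.0374, -0.0111, 0.0036, -0.001, 0.0, 0.044], [-0.0379, -0.0094, 0.0036, -0.001, 0.0, 0.044], [-0.0383, -0.0077, 0.0035, -0.001, 0.0, 0.044], | 11
```

Request:
{"method": "send_rows", "body": {"rows": [[-0.031, -0.023, 0.003, 0, 0, 0.044, 0], [-0.032, -0.022, 0.003, 0, 0, 0.044, 0], [-0.033, -0.021, 0.003, 0, 0, 0.044, 0], [-0.034, -0.019, 0.003, 0, 0, 0.044, 0], [-0.035, -0.018, 0.003, 0, 0, 0.044, 0]]}}

```text
time_s: 1.6
tcp_pos: [429.8, 27.9, 224.0]
tcp_rot: [0.0, 0.53, 0.848, -0.005]
contact_force: [1.6, 0.4, -0.5]
finger_gap: -0.002
```

Request:
{"method": "send_rows", "body": {"rows": [[-0.036, -0.016, 0.003, 0, 0, 0.044, 0], [-0.036, -0.014, 0.003, 0, 0, 0.044, 0], [-0.037, -0.013, 0.003, 0, 0, 0.044, 0], [-0.037, -0.011, 0.003, 0, 0, 0.044, 0], [-0.038, -0.009, 0.003, 0, 0, 0.044, 0]]}}

```text
time_s: 2.02
tcp_pos: [432.6, -176.8, 209.8]
tcp_rot: [0.002, 0.624, 0.781, -0.004]
contact_force: [1.5, 0.4, 0.3]
finger_gap: -0.002
```

Request:
{"method": "send_rows", "body": {"rows": [[-0.038, -0.008, 0.003, 0, 0, 0.044, 0], [0, 0, 0, 0, 0, 0, 0]]}}

```text
time_s: 2.18
tcp_pos: [431.6, -222.9, 205.7]
tcp_rot: [0.001, 0.645, 0.764, -0.005]
contact_force: [0.3, 0.1, -0.6]
finger_gap: 0.005
```

```bash
python3 - <<'E'
from h import *
s,p,M=cur(); print(p,M)
plan([(cadw(-42,125),0.2)],step=.030)
f=grab('scene','s1'); crop('s1',260,180,360,255,8,'s1c')
E
```

```text
[ 431.56513017 -222.85743058  205.67983235] [[-0.1679885   0.98577936 -0.0043495 ]
 [ 0.98575627  0.16794537 -0.00888361]
 [-0.0080268  -0.00577989 -0.99995108]]
[0.0079, 0.0048, 0.0268, -0.002, 0.003, -0.01], [0.0078, 0.0049, 0.0268, -0.002, 0.003, -0.01], [0.0076, 0.0049, 0.0269, -0.002, 0.003, -0.01], | 3
```

View pics/s1c.png

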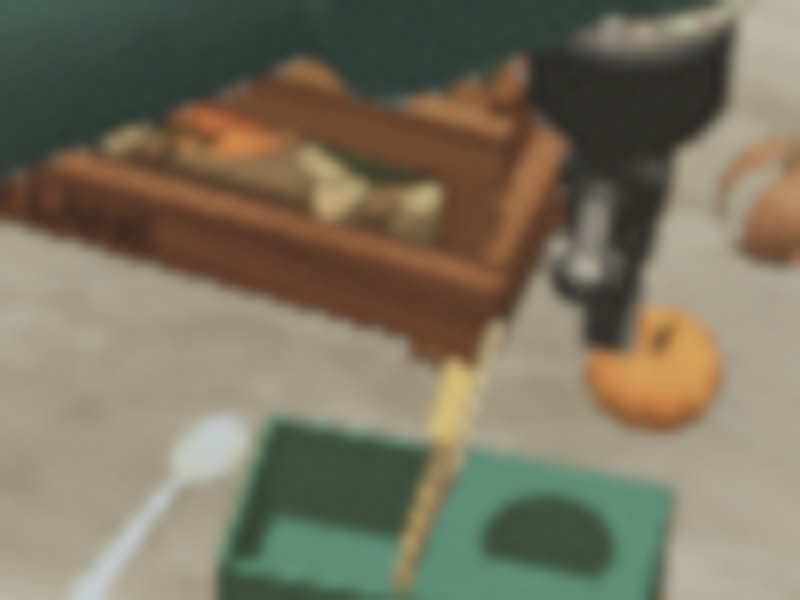

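The flap leans over the mouth, with its edge at crop (495,330), and the fingertips at (607,345) are on its mouth side. Next I'll compare the projected TCP with the image and go down.

```bash
python3 - <<'E'
from h import *
f=load('s1'); print((proj(f,[[431.6,-222.9,205.7]])+.5-[260,180])*8)
E
```

```text
[[607.25948663 344.24888374]]
```

Request:
{"method": "send_rows", "body": {"rows": [[0.006, 0.005, 0.027, -0.002, 0.003, -0.01, 0], [0.006, 0.005, 0.027, -0.002, 0.003, -0.01, 0], [0.006, 0.005, 0.027, -0.002, 0.003, -0.01, 0], [0, 0, 0, 0, 0, 0, 0]]}}

```text
time_s: 2.57
tcp_pos: [443.4, -199.2, 123.2]
tcp_rot: [0.0, 0.633, 0.775, 0.002]
contact_force: [-0.7, 0.3, -1.4]
finger_gap: -0.001
```

```bash
python3 - <<'E'
from h import *
s,p,M=cur(); print(p, p-cadw(0,0)); c=np.load('cad.npz')['p']
d=p-cadw(0,0); print('caddy xy', np.cos(c[2])*d[0]+np.sin(c[2])*d[1], -np.sin(c[2])*d[0]+np.cos(c[2])*d[1])
# arc
pts=[]
for th in np.linspace(1.5,0,9):
    r=64; pts.append((cadw(7+r*np.cos(th)-2*np.sin(th)-11, 72+r*np.sin(th)+2*np.cos(th)),0.2))
plan([(cadw(-11+7+5,122),.2)]+pts)
E
```

```text
[ 443.40863918 -199.2110757   123.15065728] [ 10.1367093  -42.55484727 123.15065728]
caddy xy 1.5127776541283549 -43.71932531010106
[0.0224, -0.0007, 0.0006, 0.001, -0.001, 0.001], [0.0224, -0.0007, 0.0006, 0.001, -0.001, 0.001], | 2
[-0.0025, -0.0, -0.014, 0.0, 0.0, 0.0], | 1
[0.0119, 0.0, 0.0016, 0.0, 0.0, 0.0], | 1
[0.0114, 0.0, 0.0038, 0.0, 0.0, 0.0], | 1
[0.0105, 0.0, 0.0058, 0.0, 0.0, 0.0], | 1
[0.0092, 0.0, 0.0077, 0.0, 0.0, 0.0], | 1
[0.0076, 0.0, 0.0093, 0.0, 0.0, 0.0], | 1
[0.0057, 0.0, 0.0105, 0.0, 0.0, 0.0], | 1
[0.0037, 0.0, 0.0114, 0.0, 0.0, 0.0], | 1
[0.0015, 0.0, 0.0119, 0.0, 0.0, 0.0], | 1
```

Request:
{"method": "send_rows", "body": {"rows": [[0.02, -0.001, 0, 0, 0, 0, 0], [0.016, -0.001, 0, 0, 0, 0, 0], [0.012, 0, 0, 0, 0, 0, 0], [0.012, 0, 0, 0, 0, 0, 0], [0.01, 0, 0, 0, 0, 0, 0]]}}

```text
time_s: 2.98
tcp_pos: [426.9, -126.7, 126.7]
tcp_rot: [0.0, 0.631, 0.775, 0.001]
contact_force: [0.9, -0.4, 0.1]
finger_gap: -0.004
```

Request:
{"method": "send_rows", "body": {"rows": [[0.01, 0, 0, 0, 0, 0, 0], [0.006, 0, 0.003, 0, 0, 0, 0], [0.006, 0, 0.008, 0, 0, 0, 0]]}}

```text
time_s: 3.23
tcp_pos: [423.2, -102.4, 118.6]
tcp_rot: [0.002, 0.631, 0.776, 0.002]
contact_force: [0.2, -0.3, -0.1]
finger_gap: 0.002
```

```bash
python3 - <<'E'
from h import *
s,p,M=cur(); c=np.load('cad.npz')['p']
d=p-cadw(0,0); print(p,s['contact_force'],'caddy xy', np.cos(c[2])*d[0]+np.sin(c[2])*d[1], -np.sin(c[2])*d[0]+np.cos(c[2])*d[1])
E
```

```text
[ 423.15139648 -102.4379048   118.57891475] [ 0.23374959 -0.2901796  -0.06912125] caddy xy 0.8117628092677798 55.14882459257749
```

```bash
python3 - <<'E'
from h import *
f=grab('scene','s2'); crop('s2',270,200,350,260,10,'s2c')
E
```

```text
(no output)
```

View pics/s2c.png

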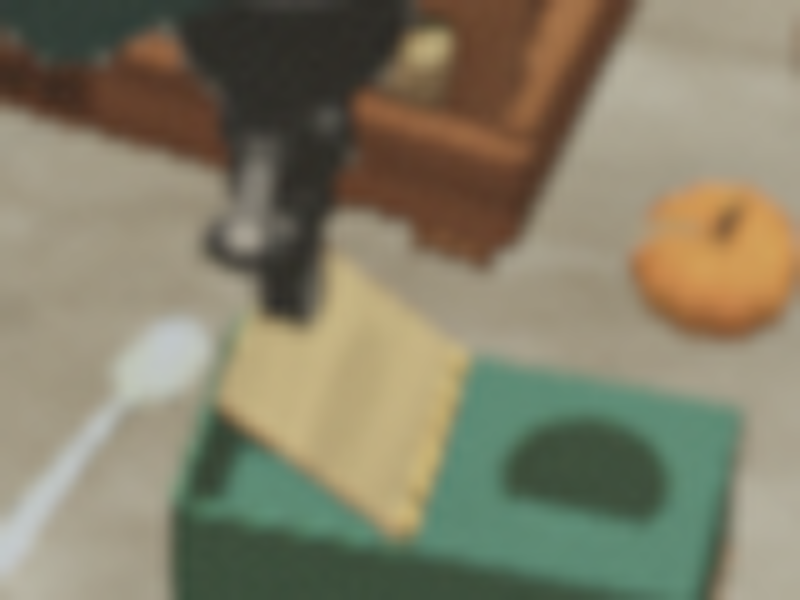

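The fingertips are on the flap's upper face at crop (290,310), with the flap at about 35–40°. Now I'll press straight down.

Request:
{"method": "send_rows", "body": {"rows": [[-0.001, 0, 0.01, 0, 0, 0, 0], [0, 0, 0.009, 0, 0, 0, 0], [0, 0, 0.008, 0, 0, 0, 0], [0, 0, 0.006, 0, 0, 0, 0]]}}

```text
time_s: 3.62
tcp_pos: [422.6, -102.6, 79.7]
tcp_rot: [0.001, 0.631, 0.776, 0.002]
contact_force: [-1.0, 0.3, 0.1]
finger_gap: 0.002
```

Request:
{"method": "send_rows", "body": {"rows": [[0, 0, 0.003, 0, 0, 0, 0], [0, 0, 0.002, 0, 0, 0, 0]]}}

```text
time_s: 3.78
tcp_pos: [422.4, -102.8, 73.2]
tcp_rot: [0.0, 0.631, 0.776, 0.002]
contact_force: [-14.1, 10.9, 45.4]
finger_gap: -0.002
```

Request:
{"method": "send_rows", "body": {"rows": [[0, 0, -0.006, 0, 0, 0, 0], [-0.01, 0, -0.03, 0, 0, 0, 0], [0, 0, -0.035, 0, 0, 0, 0]]}}

```text
time_s: 4.03
tcp_pos: [421.9, -112.6, 139.4]
tcp_rot: [-0.005, 0.631, 0.776, -0.0]
contact_force: [0.3, -0.5, 0.2]
finger_gap: 0.001
```

```bash
python3 - <<'E'
from h import *
f=grab('scene','s3'); crop('s3',270,200,350,260,10,'s3c')
plan([((440,60,200),.2),((462,205,170),.2+np.pi/2)],step=.036,rstep=.12)
E
```

```text
[0.0277, 0.0085, -0.0088, 0.0, -0.001, 0.001], [0.0277, 0.0085, -0.0088, 0.0, -0.001, 0.001], [0.0277, 0.0084, -0.0088, 0.0, -0.001, 0.001], [0.0277, 0.0084, -0.0088, 0.0, -0.001, 0.001], [0.0277, 0.0084, -0.0088, 0.0, -0.001, 0.001], [0.0277, 0.0084, -0.0089, 0.0, -0.001, 0.001], | 6
[0.0098, 0.0036, 0.0021, 0.0, 0.0, -0.112], [0.0094, 0.0047, 0.0021, 0.0, 0.0, -0.112], [0.0088, 0.0057, 0.0021, 0.0, 0.0, -0.112], [0.0081, 0.0066, 0.0021, 0.0, 0.0, -0.112], [0.0073, 0.0075, 0.0021, 0.0, 0.0, -0.112], [0.0064, 0.0083, 0.0021, 0.0, 0.0, -0.112], [0.0054, 0.0089, 0.0021, 0.0, 0.0, -0.112], [0.0044, 0.0095, 0.0021, 0.0, 0.0, -0.112], [0.0033, 0.0099, 0.0021, 0.0, 0.0, -0.112], [0.0022, 0.0102, 0.0021, 0.0, 0.0, -0.112], [0.001, 0.0104, 0.0021, 0.0, 0.0, -0.112], [-0.0001, 0.0105, 0.0021, 0.0, 0.0, -0.112], [-0.0013, 0.0104, 0.0021, 0.0, 0.0, -0.112], [-0.0025, 0.0102, 0.0021, 0.0, 0.0, -0.112], | 14
```

View pics/s3c.png

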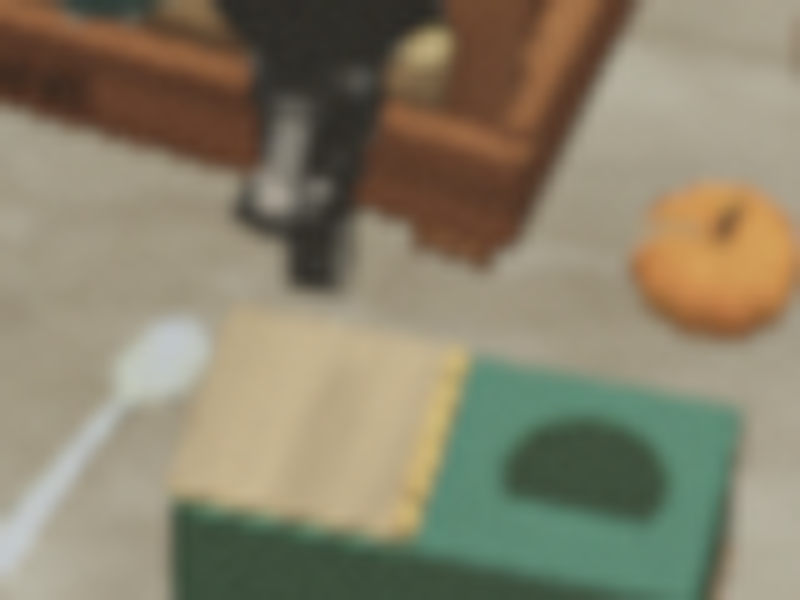

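The flap lies level and flush. Now I'll carry on to the lids.

Request:
{"method": "send_rows", "body": {"rows": [[0.028, 0.008, -0.009, 0, 0, -0.08, 60], [0.028, 0.008, -0.009, 0, 0, -0.08, 60], [0.027, 0.01, -0.009, 0, 0, -0.08, 60], [0.026, 0.013, -0.009, 0, 0, -0.08, 60], [0.025, 0.015, -0.008, 0, 0, -0.08, 60]]}}

```text
time_s: 4.5
tcp_pos: [427.4, 31.7, 194.7]
tcp_rot: [0.001, 0.463, 0.886, 0.002]
contact_force: [0.4, 0.3, -0.1]
finger_gap: 0.601
```

Request:
{"method": "send_rows", "body": {"rows": [[0.022, 0.018, 0, 0, 0, -0.1, 60], [0.02, 0.02, 0, 0, 0, -0.1, 60], [0.016, 0.02, 0, 0, 0, -0.1, 60], [0.013, 0.02, 0, 0, 0, -0.1, 60], [0.01, 0.02, 0, 0, 0, -0.1, 60]]}}

```text
time_s: 4.92
tcp_pos: [437.9, 167.2, 197.3]
tcp_rot: [0.004, 0.218, 0.976, 0.002]
contact_force: [0.3, -0.9, 0.0]
finger_gap: 0.601
```

```bash
python3 - <<'E'
from h import *
print(cur()[1],cur()[0]['q'])
plan([((466,221,150),.2+np.pi/2)],step=.03,rstep=.12)
E
```

```text
[437.9064735  167.20610375 197.33890118] [ 3.10401785e-01 -3.43342793e-01  1.91743473e+00 -1.35391756e-04
  1.55792352e+00 -8.20592148e-01]
[-0.0004, 0.0101, 0.008, 0.001, 0.001, -0.107], [-0.0014, 0.01, 0.0079, 0.001, 0.001, -0.107], [-0.0025, 0.0098, 0.0079, 0.001, 0.001, -0.107], [-0.0035, 0.0094, 0.0079, 0.001, 0.001, -0.107], [-0.0045, 0.009, 0.0079, 0.001, 0.001, -0.107], [-0.0055, 0.0085, 0.0079, 0.001, 0.001, -0.107], | 6
```

Request:
{"method": "send_rows", "body": {"rows": [[0, 0.009, 0.008, 0, 0, -0.107, 60], [-0.001, 0.009, 0.008, 0, 0, -0.107, 60], [-0.002, 0.009, 0.008, 0, 0, -0.107, 60], [-0.003, 0.009, 0.008, 0, 0, -0.107, 60], [-0.004, 0.008, 0.008, 0, 0, -0.09, 60]]}}

```text
time_s: 5.33
tcp_pos: [459.1, 214.5, 156.8]
tcp_rot: [0.006, -0.055, 0.998, 0.002]
contact_force: [0.4, 0.1, 0.6]
finger_gap: 0.601
```

Request:
{"method": "send_rows", "body": {"rows": [[-0.002, 0.002, 0.004, 0, 0, 0, 60], [0, 0, 0, 0, 0, 0, 60]]}}

```text
time_s: 5.5
tcp_pos: [461.0, 217.5, 150.3]
tcp_rot: [0.005, -0.056, 0.998, 0.001]
contact_force: [0.1, -0.0, 0.2]
finger_gap: 0.604
```

```bash
python3 - <<'E'
from h import *
print(cur()[1])
plan([((466,221,62),.2+np.pi/2)],step=.02,rstep=.12)
E
```

```text
[461.04000026 217.49719625 150.29642805]
[-0.0009, 0.0005, 0.0177, 0.0, 0.002, -0.018], [-0.0009, 0.0005, 0.0177, 0.0, 0.002, -0.018], [-0.001, 0.0005, 0.0177, 0.0, 0.002, -0.018], [-0.001, 0.0005, 0.0177, 0.0, 0.002, -0.018], [-0.0011, 0.0005, 0.0177, 0.0, 0.002, -0.018], | 5
```

Request:
{"method": "send_rows", "body": {"rows": [[-0.001, 0.001, 0.018, 0, 0.002, 0, 60], [-0.001, 0.001, 0.018, 0, 0.002, 0, 60], [-0.001, 0.001, 0.018, 0, 0.002, 0, 60], [-0.001, 0, 0.017, 0, 0.002, 0, 60], [-0.001, 0, 0.014, 0, 0.002, 0, 60]]}}

```text
time_s: 5.92
tcp_pos: [468.5, 220.3, 67.2]
tcp_rot: [0.003, -0.046, 0.999, 0.002]
contact_force: [-0.6, 0.8, -0.0]
finger_gap: 0.603
```

```bash
python3 - <<'E'
from h import *
print(cur()[1],cur()[0]['contact_force'])
f=grab('scene','s4'); crop('s4',194,180,254,225,13,'s4c')
E
```

```text
[468.54450045 220.28608918  67.21164941] [-6.28477747e-01  8.36228687e-01 -7.94446975e-04]
```

View pics/s4c.png

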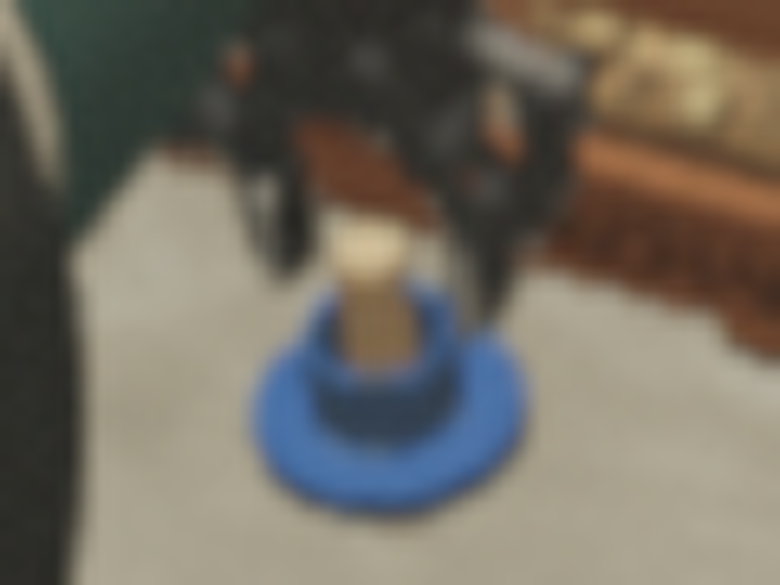

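The knob stands between the open fingers at crop (370,250). I'll squeeze once to centre it.

Request:
{"method": "send_rows", "body": {"force": 20, "rows": [[0, 0, 0, 0, 0, 0, 35], [0, 0, 0, 0, 0, 0, 20], [0, 0, 0, 0, 0, 0, 10], [0, 0, 0, 0, 0, 0, 10], [0, 0, 0, 0, 0, 0, 10]]}}

```text
time_s: 6.38
tcp_pos: [468.1, 218.8, 67.1]
tcp_rot: [0.002, -0.042, 0.999, 0.002]
contact_force: [0.3, -0.1, -4.2]
finger_gap: 0.226
```

Request:
{"method": "send_rows", "body": {"rows": [[0, 0, 0, 0, 0, 0, 50], [0, 0, 0, 0, 0, 0, 50], [0, 0, 0, 0, 0, 0.11, 50], [0, 0, 0, 0, 0, 0.12, 50], [0, 0, 0, 0, 0, 0.12, 50]]}}

```text
time_s: 6.8
tcp_pos: [469.2, 219.3, 70.0]
tcp_rot: [0.004, 0.136, 0.991, 0.003]
contact_force: [0.1, -0.5, -0.2]
finger_gap: 0.497
```

Request:
{"method": "send_rows", "body": {"rows": [[0, 0, 0, 0, 0, 0.12, 50], [0, 0, 0, 0, 0, 0.12, 50], [0, 0, 0, 0, 0, 0.12, 50], [0, 0, 0, 0, 0, 0.12, 50], [0, 0, 0, 0, 0, 0.12, 50]]}}

```text
time_s: 7.22
tcp_pos: [470.1, 219.8, 72.0]
tcp_rot: [0.004, 0.435, 0.901, 0.005]
contact_force: [0.1, -0.2, 0.3]
finger_gap: 0.499
```

Request:
{"method": "send_rows", "body": {"rows": [[0, 0, 0, 0, 0, 0.12, 50], [0, 0, 0, 0, 0, 0.12, 50], [0, 0, 0, 0, 0, 0.12, 50], [0, 0, 0, 0, 0, 0.1, 50], [0, 0, 0, 0, 0, 0, 50]]}}

```text
time_s: 7.63
tcp_pos: [470.9, 220.3, 74.1]
tcp_rot: [0.003, 0.639, 0.769, 0.007]
contact_force: [-0.3, 0.4, 0.7]
finger_gap: 0.501
```

```bash
python3 - <<'E'
from h import *
print(cur()[1])
plan([((468.1,218.8,63),.2)],step=.02,rstep=.12)
E
```

```text
[470.92057624 220.28312787  74.12483435]
[-0.001, -0.0032, 0.0111, 0.016, -0.005, -0.016], | 1
```

Request:
{"method": "send_rows", "body": {"rows": [[-0.001, -0.003, 0.005, 0.016, -0.005, -0.016, 50], [0, -0.001, 0.005, 0, 0, 0, 50], [0, 0, 0.001, 0, 0, 0, 50]]}}

```text
time_s: 7.88
tcp_pos: [467.3, 218.6, 63.0]
tcp_rot: [0.0, 0.629, 0.778, -0.0]
contact_force: [-0.4, -0.6, -0.6]
finger_gap: 0.497
```

```bash
python3 - <<'E'
from h import *
print(cur()[1],cur()[2])
plan([((467,218.8,63),.2)],step=.02,rstep=.12)
E
```

```text
[467.26264224 218.62095643  63.02314833] [[-2.09641569e-01  9.77778191e-01 -4.69857833e-04]
 [ 9.77778110e-01  2.09641201e-01 -7.30655178e-04]
 [-6.15917138e-04 -6.12592402e-04 -9.99999623e-01]]
[0.0002, -0.0002, 0.0, -0.001, 0.001, 0.011], | 1
```

Aligned; now to grasp.

Request:
{"method": "send_rows", "body": {"force": 60, "rows": [[0, 0, 0, 0, 0, 0, 30], [0, 0, 0, 0, 0, 0, 5], [0, 0, 0, 0, 0, 0, 5], [0, 0, 0, 0, 0, 0, 5], [0, 0, 0, 0, 0, 0, 5]]}}

```text
time_s: 8.3
tcp_pos: [466.9, 218.5, 62.4]
tcp_rot: [-0.0, 0.626, 0.78, -0.001]
contact_force: [-0.7, -0.5, -0.4]
finger_gap: 0.211
```

Request:
{"method": "send_rows", "body": {"rows": [[0, 0, -0.01, 0, 0, 0, 5], [0, 0, -0.025, 0, 0, 0, 5], [0, 0, -0.03, 0, 0, 0, 5], [0, 0, -0.03, 0, 0, 0, 5], [0, 0, -0.01, 0, 0, 0, 5]]}}

```text
time_s: 8.72
tcp_pos: [464.8, 217.7, 168.9]
tcp_rot: [-0.002, 0.626, 0.78, -0.005]
contact_force: [0.5, 0.2, -1.8]
finger_gap: 0.215
```

```bash
python3 - <<'E'
from h import *
print(cur()[1],cur()[0]['contact_force'])
f=grab('scene','s5'); crop('s5',194,160,254,220,10,'s5c')
f=grab('top','t5'); crop('t5',185,185,245,245,10,'t5c')
plan([((445,40,175),.2),(cadw(-45,160),.2)],step=.034,rstep=.12)
E
```

```text
[464.76003368 217.66630368 168.90323194] [ 0.51095022  0.19761254 -1.82405893]
[-0.0282, -0.0096, -0.0012, -0.002, 0.0, 0.003], [-0.0282, -0.0095, -0.0013, -0.002, 0.0, 0.003], [-0.0283, -0.0094, -0.0013, -0.002, 0.0, 0.003], [-0.0283, -0.0094, -0.0013, -0.002, 0.0, 0.003], [-0.0283, -0.0093, -0.0014, -0.002, 0.0, 0.003], [-0.0283, -0.0092, -0.0014, -0.002, 0.0, 0.003], | 6
[-0.0294, -0.0063, 0.0019, 0.0, 0.0, 0.0], [-0.0294, -0.0063, 0.0019, 0.0, 0.0, 0.0], [-0.0294, -0.0063, 0.0019, 0.0, 0.0, 0.0], [-0.0294, -0.0063, 0.0019, 0.0, 0.0, 0.0], [-0.0294, -0.0063, 0.0019, 0.0, 0.0, 0.0], [-0.0294, -0.0063, 0.0019, 0.0, 0.0, 0.0], [-0.0294, -0.0063, 0.0019, 0.0, 0.0, 0.0], [-0.0294, -0.0063, 0.0019, 0.0, 0.0, 0.0], | 8
```

View pics/s5c.png

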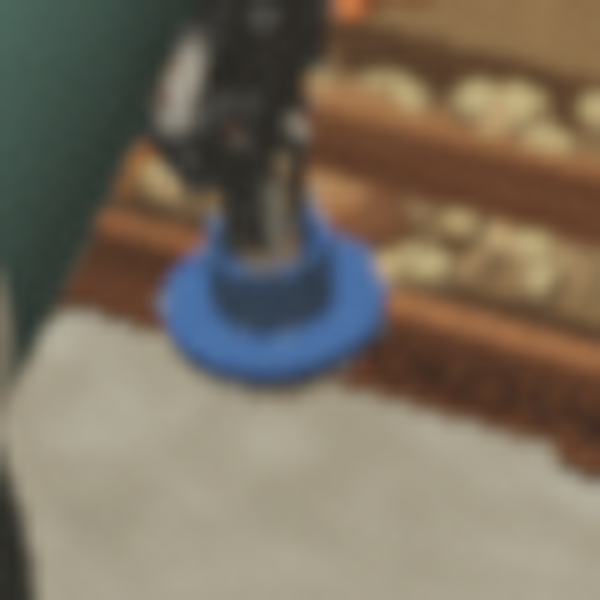

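View pics/t5c.png

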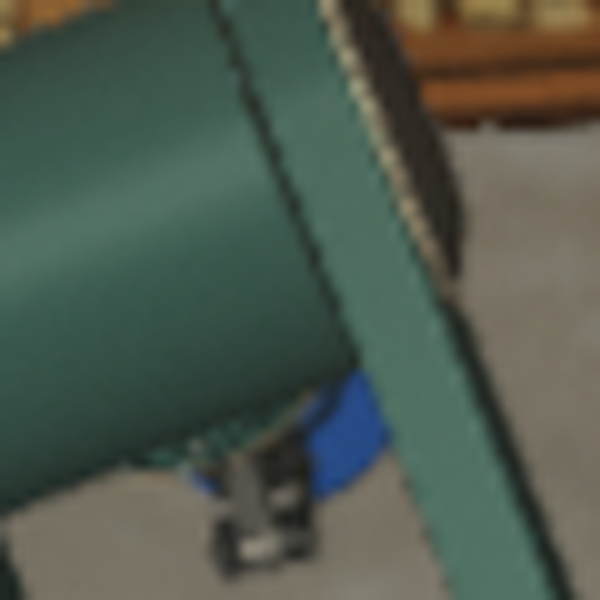

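The pair is lifted level. Before moving, I'll refine the caddy pose by edge fitting.

```bash
cat > fit.py <<'E'
from h import *
from scipy.optimize import least_squares
from scipy.ndimage import map_coordinates, gaussian_filter
np.set_printoptions(precision=2,suppress=True)
def seg(a,b,n=30): t=np.linspace(.06,.94,n)[:,None]; return np.array(a,float)*(1-t)+np.array(b,float)*t
def W(p,q):
    c,s=np.cos(p[2]),np.sin(p[2]);q=np.array(q,float)
    return np.c_[p[0]+c*q[:,0]-s*q[:,1],p[1]+s*q[:,0]+c*q[:,1],q[:,2]]
x=46
E={'mouthend':seg((x,-91,70),(-x,-91,70)),'near':seg((-x,-91,70),(-x,0,70)),'far':seg((x,-91,70),(x,-0,70)),
 'circ':np.array([(27.5*np.cos(t),-45+27.5*np.sin(t),70) for t in np.linspace(-2.8,0.5,40)])}
def meas(f,p,names,rng=3.):
    im=gaussian_filter(f['color'].astype(float).sum(2),.7)
    res={}
    for n in names:
        q=E[n]; a=proj(f,W(p,q)); q2=q.copy(); 
        # outward normal via tangent differences
        t=np.gradient(a,axis=0); nn=np.c_[t[:,1],-t[:,0]]; nn/=np.linalg.norm(nn,axis=1)[:,None]
        s=np.arange(-rng,rng+.01,.1); P=a[:,None,:]+s[None,:,None]*nn[:,None,:]
        v=map_coordinates(im,[P[...,1],P[...,0]],order=3); g=np.abs(np.gradient(v,axis=1))
        k=g.argmax(1); res[n]=(s[k],nn,g.max(1))
    return res
if __name__=='__main__':
    p0=np.load('cad.npz')['p']
    for fn,names in (('scene0',['mouthend','near','far','circ']),('s3',['mouthend','near','far']),('top0',['mouthend','near','far'])):
        f=load(fn); p=p0.copy()
        for it in range(6):
            m=meas(f,p,names)
            def r(d):
                out=[]
                for n in names:
                    da=proj(f,W(p+d,E[n]))-proj(f,W(p,E[n])); out.append((da*m[n][1]).sum(1)-m[n][0])
                return np.concatenate(out)
            o=least_squares(r,np.zeros(3),loss='soft_l1',f_scale=.3); p=p+o.x
        print(fn,p,'mouth',W(p,[(0,-45,70)])[0],{n:np.median(meas(f,p,names)[n][0]) for n in names})
E
python3 fit.py; python3 -c "
from h import *; print(cadw(-45,70))"
```

```text
scene0 [ 430.16 -159.29    0.25] mouth [ 441.48 -202.84   70.  ] {'mouthend': np.float64(0.30000000000000293), 'near': np.float64(-0.4999999999999978), 'far': np.float64(0.5500000000000032), 'circ': np.float64(0.8000000000000034)}
s3 [ 430.16 -160.5     0.27] mouth [ 441.99 -203.91   70.  ] {'mouthend': np.float64(-0.09999999999999742), 'near': np.float64(-0.3999999999999977), 'far': np.float64(0.6000000000000032)}
top0 [ 432.7 -155.5    0.2] mouth [ 441.65 -199.6    70.  ] {'mouthend': np.float64(2.6645352591003757e-15), 'near': np.float64(-0.2999999999999976), 'far': np.float64(0.5000000000000031)}
[ 442.17929207 -200.76585208   70.        ]
```

```bash
cat > mf.py <<'E'
from fit import *
import sys
def circfit(f,c0,angs,z=70,r=27.5,rng=2.5,freer=False):
    im=gaussian_filter(f['color'].astype(float).sum(2),.5)
    c=np.array(c0,float); 
    def pts(c,r=r): return np.c_[c[0]+r*np.cos(angs),c[1]+r*np.sin(angs),np.full(len(angs),z)]
    for it in range(8):
        a=proj(f,pts(c)); b=proj(f,pts(c,r+1)); nn=b-a; sc=np.linalg.norm(nn,axis=1); nn/=sc[:,None]
        s=np.arange(-rng,rng+.01,.1); P=a[:,None,:]+s[None,:,None]*nn[:,None,:]
        v=map_coordinates(im,[P[...,1],P[...,0]],order=3); g=np.gradient(v,axis=1)
        k=g.argmax(1); m=s[k]; w=g.max(1)
        # displacement in mm
        A=np.array([(proj(f,pts(c+[1,0]))-a),(proj(f,pts(c+[0,1]))-a)])
        J=(A*nn[None]).sum(2).T
        def rr(d): return J@d-m
        o=least_squares(rr,[0,0],loss='soft_l1',f_scale=.3); c=c+o.x
    return c,m,w
if __name__=='__main__':
    for fn,lo,hi in (('scene0',-1.4,1.9),('s3',-1.4,1.9),('s1',-1.4,1.9),('top0',-1.9,0.2)):
        f=load(fn); angs=np.linspace(lo,hi,25)
        if fn=='top0': angs=np.linspace(-2.6,0.0,25)
        c,m,w=circfit(f,(442,-201),angs); print(fn,c,m[::3],w[::3])
    T=load('top0');S=load('s3')
    a=np.linspace(0,2*np.pi,40)
    for c,nm in(((442,-199.7),'A'),((441.5,-203),'B')):
        P=np.c_[c[0]+27.5*np.cos(a),c[1]+27.5*np.sin(a),np.full(40,70)]
        crop('top0',340,210,376,250,14,'mt'+nm,proj(T,P)); crop('s3',314,232,346,258,18,'ms'+nm,proj(S,P))
    ims=[cv2.imread(f'pics/{n}.png') for n in('mtA','mtB','msA','msB')]
    h=390
    ims=[cv2.resize(i,(390,290)) for i in ims]
    cv2.imwrite('pics/mm.png',np.vstack([np.hstack(ims[:2]),np.hstack(ims[2:])]))
E
python3 mf.py
```

```text
scene0 [ 440.08 -201.41] [-0.4 -0.3  0.   0.1  0.1  0.   0.  -0.2 -0.2] [6.05 6.23 6.29 6.36 6.15 6.29 6.39 6.08 6.09]
s3 [ 440.02 -201.31] [-0.4 -0.1 -0.1  0.   0.2  0.  -0.1 -0.1 -0.3] [6.16 6.   6.27 6.16 5.93 5.81 6.21 5.96 5.8 ]
s1 [ 439.84 -201.41] [-0.2 -0.1 -0.2  0.   0.1  0.  -0.1 -0.2 -0.2] [5.98 6.42 6.08 6.06 6.09 5.77 6.34 6.31 6.19]
top0 [ 442.97 -203.54] [ 0.4  0.   0.   0.2 -0.2 -0.1 -0.2  0.4  0.2] [0.69 1.45 1.73 1.84 2.06 1.59 1.44 1.14 1.75]
```

View pics/mm.png

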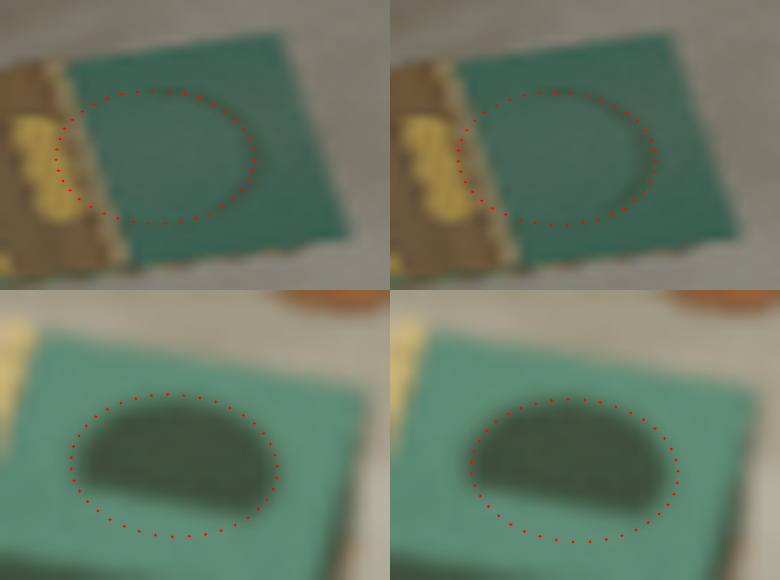

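```bash
python3 - <<'E'
from h import *
plan([((445,40,180),.2),((441,-202.5,170),.2)],step=.034,rstep=.12)
E
```

```text
[-0.0282, -0.0096, -0.0021, -0.002, 0.0, 0.003], [-0.0282, -0.0095, -0.0021, -0.002, 0.0, 0.003], [-0.0283, -0.0094, -0.0021, -0.002, 0.0, 0.003], [-0.0283, -0.0094, -0.0022, -0.002, 0.0, 0.003], [-0.0283, -0.0093, -0.0022, -0.002, 0.0, 0.003], [-0.0283, -0.0092, -0.0022, -0.002, 0.0, 0.003], | 6
[-0.0296, -0.0065, 0.0013, 0.0, 0.0, 0.0], [-0.0296, -0.0065, 0.0013, 0.0, 0.0, 0.0], [-0.0296, -0.0065, 0.0013, 0.0, 0.0, 0.0], [-0.0296, -0.0065, 0.0013, 0.0, 0.0, 0.0], [-0.0296, -0.0065, 0.0013, 0.0, 0.0, 0.0], [-0.0296, -0.0065, 0.0013, 0.0, 0.0, 0.0], [-0.0296, -0.0065, 0.0013, 0.0, 0.0, 0.0], [-0.0296, -0.0065, 0.0013, 0.0, 0.0, 0.0], | 8
```

Request:
{"method": "send_rows", "body": {"rows": [[-0.012, -0.004, -0.002, -0.002, 0, 0.003, 5], [-0.022, -0.008, -0.002, -0.002, 0, 0.003, 5], [-0.028, -0.009, -0.002, -0.002, 0, 0.003, 5], [-0.028, -0.009, -0.002, -0.002, 0, 0.003, 5], [-0.028, -0.009, -0.002, -0.002, 0, 0.003, 5]]}}

```text
time_s: 9.23
tcp_pos: [447.8, 91.8, 167.7]
tcp_rot: [-0.003, 0.629, 0.777, -0.005]
contact_force: [0.3, -0.6, -3.6]
finger_gap: 0.211
```

Request:
{"method": "send_rows", "body": {"rows": [[-0.028, -0.009, 0, 0, 0, 0, 5], [-0.028, -0.008, 0, 0, 0, 0, 5], [-0.028, -0.007, 0, 0, 0, 0, 5], [-0.028, -0.007, 0, 0, 0, 0, 5], [-0.028, -0.006, 0, 0, 0, 0, 5]]}}

```text
time_s: 9.65
tcp_pos: [434.3, -61.4, 159.0]
tcp_rot: [-0.006, 0.629, 0.777, -0.008]
contact_force: [0.6, -0.1, -2.9]
finger_gap: 0.213
```

```bash
python3 - <<'E'
from h import *
print(cur()[1],cur()[0]['finger_gap'])
plan([((441,-202.5,170),.2)],step=.024,rstep=.12)
E
```

```text
[434.30998217 -61.35624883 158.98279417] 0.21251828586287472
[-0.0232, -0.0038, -0.0017, -0.004, 0.0, 0.002], [-0.0232, -0.0038, -0.0018, -0.004, 0.0, 0.002], [-0.0233, -0.0038, -0.0018, -0.004, 0.0, 0.002], [-0.0233, -0.0037, -0.0018, -0.004, 0.0, 0.002], [-0.0233, -0.0037, -0.0018, -0.004, 0.0, 0.002], [-0.0233, -0.0036, -0.0018, -0.004, 0.0, 0.002], | 6
```

Request:
{"method": "send_rows", "body": {"rows": [[-0.023, -0.003, -0.003, -0.004, 0, 0.002, 5], [-0.023, -0.004, -0.003, -0.004, 0, 0.002, 5], [-0.022, -0.004, -0.002, -0.004, 0, 0.002, 5], [-0.018, -0.004, -0.002, -0.004, 0, 0.002, 5], [-0.012, -0.003, -0.002, -0.004, 0, 0.002, 5]]}}

```text
time_s: 10.07
tcp_pos: [430.5, -169.7, 160.8]
tcp_rot: [-0.005, 0.635, 0.773, -0.003]
contact_force: [-0.6, 0.8, -3.8]
finger_gap: 0.214
```

Request:
{"method": "send_rows", "body": {"rows": [[-0.005, -0.003, 0, 0, 0, 0, 5], [0, 0, 0, 0, 0, 0, 5]]}}

```text
time_s: 10.23
tcp_pos: [426.4, -177.7, 157.4]
tcp_rot: [-0.007, 0.636, 0.772, -0.004]
contact_force: [-0.3, 0.9, -3.2]
finger_gap: 0.215
```

```bash
python3 - <<'E'
from h import *
print(cur()[1],cur()[2][:,2])
plan([((441,-202.5,150),.2)],step=.015,rstep=.12)
E
```

```text
[ 426.39473764 -177.66507235  157.41878864] [-0.01611119  0.00354046 -0.99986394]
[-0.0136, 0.0049, 0.0035, -0.008, -0.003, -0.004], [-0.0136, 0.0048, 0.0036, -0.008, -0.003, -0.004], | 2
```

Request:
{"method": "send_rows", "body": {"rows": [[-0.013, 0.007, 0, -0.012, -0.003, -0.01, 5], [-0.009, 0.006, 0.002, -0.008, -0.003, -0.01, 5], [0, 0, 0, 0, 0, 0, 5]]}}

```text
time_s: 10.48
tcp_pos: [442.6, -196.0, 151.8]
tcp_rot: [-0.0, 0.628, 0.778, 0.002]
contact_force: [-0.8, -0.7, -3.5]
finger_gap: 0.211
```

```bash
python3 - <<'E'
from h import *
print(cur()[1],cur()[2][:,2])
plan([((441,-202.5,140),.2)],step=.015,rstep=.12)
E
```

```text
[ 442.564827   -196.00957209  151.84995753] [ 0.00214007  0.00355143 -0.9999914 ]
[-0.006, -0.0029, 0.0118, 0.003, -0.003, 0.013], | 1
```

Request:
{"method": "send_rows", "body": {"rows": [[-0.006, -0.003, 0.004, 0.003, -0.003, 0.013, 5], [0, 0, 0.002, 0, 0, 0, 5], [0, 0, 0, 0, 0, 0, 5]]}}

```text
time_s: 10.73
tcp_pos: [440.3, -201.4, 143.7]
tcp_rot: [-0.002, 0.633, 0.774, -0.001]
contact_force: [-0.1, -0.2, -2.3]
finger_gap: 0.215
```

```bash
python3 - <<'E'
from h import *
print(cur()[1],cur()[2][:,2])
plan([((441,-202.5,136),.2)],step=.015,rstep=.12)
f=grab('scene','s6'); crop('s6',300,205,360,250,13,'s6c')
f=grab('top','t6'); crop('t6',330,200,390,245,13,'t6c')
E
```

```text
[ 440.28422865 -201.44024125  143.71743549] [-0.00302921  0.00105227 -0.99999486]
[-0.0012, 0.0005, 0.0077, -0.003, -0.002, -0.0], | 1
```

View pics/s6c.png

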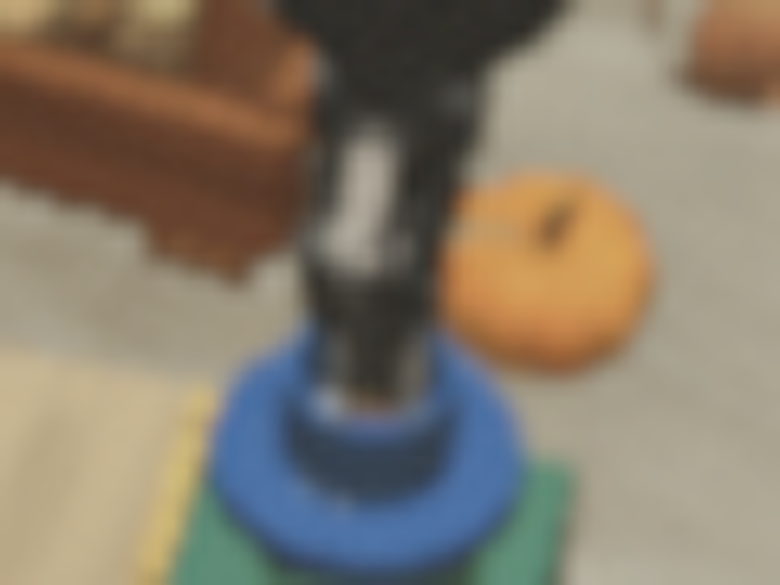

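View pics/t6c.png

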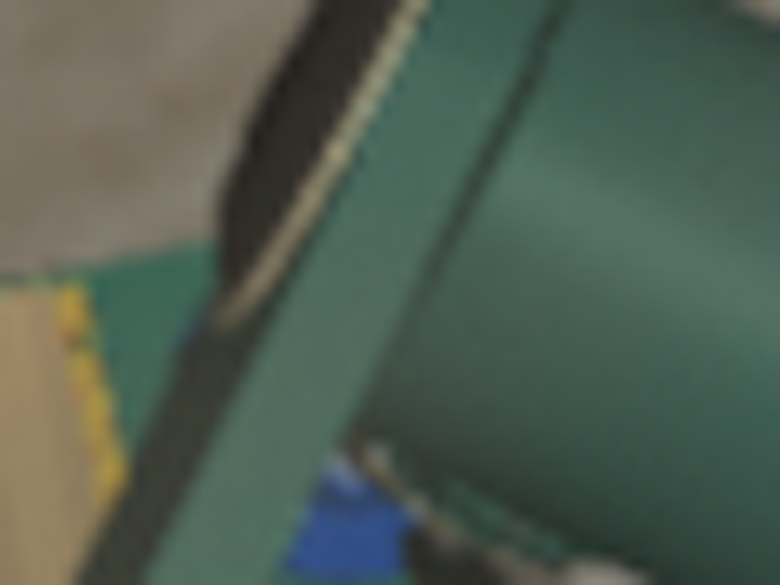

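Request:
{"method": "send_rows", "body": {"rows": [[-0.001, 0.0005, 0.004, -0.003, -0.002, 0, 5], [0, 0, 0.003, 0, 0, 0, 5], [0, 0, 0, 0, 0, 0, 5]]}}

```text
time_s: 11.08
tcp_pos: [441.2, -201.9, 137.1]
tcp_rot: [0.001, 0.633, 0.774, 0.0]
contact_force: [1.0, 0.3, -2.3]
finger_gap: 0.214
```

Request:
{"method": "send_rows", "body": {"rows": [[0, 0, 0.002, 0, 0, 0, 5], [0, 0, 0.002, 0, 0, 0, 5], [0, 0, 0.001, 0, 0, 0, 5]]}}

```text
time_s: 11.33
tcp_pos: [441.3, -201.7, 131.8]
tcp_rot: [0.001, 0.633, 0.774, 0.0]
contact_force: [-0.1, 0.0, -2.6]
finger_gap: 0.211
```

Request:
{"method": "send_rows", "body": {"rows": [[0, 0, 0.002, 0, 0, 0, 5], [0, 0, 0.002, 0, 0, 0, 5]]}}

```text
time_s: 11.5
tcp_pos: [441.4, -201.8, 127.6]
tcp_rot: [0.001, 0.633, 0.774, 0.0]
contact_force: [-0.9, -0.2, -3.5]
finger_gap: 0.212
```

Request:
{"method": "send_rows", "body": {"rows": [[0, 0, 0.002, 0, 0, 0, 5], [0, 0, 0.001, 0, 0, 0, 5]]}}

```text
time_s: 11.67
tcp_pos: [441.3, -201.8, 124.1]
tcp_rot: [0.001, 0.633, 0.774, 0.0]
contact_force: [-0.3, 0.1, -4.6]
finger_gap: 0.211
```

Request:
{"method": "send_rows", "body": {"rows": [[0, 0, 0.002, 0, 0, 0, 5], [0, 0, 0.002, 0, 0, 0, 5], [0, 0, 0.001, 0, 0, 0, 5]]}}

```text
time_s: 11.92
tcp_pos: [441.4, -201.8, 118.5]
tcp_rot: [0.001, 0.633, 0.774, 0.0]
contact_force: [-0.4, 0.0, -3.5]
finger_gap: 0.212
```

Request:
{"method": "send_rows", "body": {"rows": [[0, 0, 0.002, 0, 0, 0, 5], [0, 0, 0.001, 0, 0, 0, 5]]}}

```text
time_s: 12.08
tcp_pos: [441.3, -201.8, 115.1]
tcp_rot: [0.001, 0.633, 0.774, 0.0]
contact_force: [-0.4, -0.7, -3.5]
finger_gap: 0.211
```

Request:
{"method": "send_rows", "body": {"rows": [[0, 0, 0.001, 0, 0, 0, 5], [0, 0, 0, 0, 0, 0, 5]]}}

```text
time_s: 12.25
tcp_pos: [441.5, -201.9, 114.4]
tcp_rot: [0.002, 0.633, 0.774, 0.0]
contact_force: [0.1, 0.2, -3.2]
finger_gap: 0.213
```

Request:
{"method": "send_rows", "body": {"rows": [[0, 0, 0.001, 0, 0, 0, 5], [0, 0, 0, 0, 0, 0, 5]]}}

```text
time_s: 12.42
tcp_pos: [441.7, -202.1, 114.6]
tcp_rot: [0.002, 0.633, 0.774, 0.0]
contact_force: [0.4, -0.7, -3.2]
finger_gap: 0.213
```

Request:
{"method": "send_rows", "body": {"rows": [[0, 0, 0.002, 0, 0, 0, 5], [0, 0, 0.002, 0, 0, 0, 5]]}}

```text
time_s: 12.58
tcp_pos: [442.2, -202.5, 114.2]
tcp_rot: [0.003, 0.633, 0.774, 0.0]
contact_force: [-17.1, 8.8, 31.3]
finger_gap: 0.208
```

The flange is on the deck: z is 114.2 against 114.4 expected, with a firm reaction. I'll relax, check with a picture, then release.

Request:
{"method": "send_rows", "body": {"rows": [[0, 0, -0.001, 0, 0, 0, 5], [0, 0, 0, 0, 0, 0, 5]]}}

```text
time_s: 12.75
tcp_pos: [442.4, -202.6, 116.1]
tcp_rot: [0.004, 0.633, 0.774, 0.0]
contact_force: [-0.5, -0.0, -2.8]
finger_gap: 0.211
```

```bash
python3 - <<'E'
from h import *
s=cur()[0]; print(s['tcp_pos'],s['contact_force'])
f=grab('scene','s7'); crop('s7',295,215,355,260,13,'s7c')
E
```

```text
[ 442.36719968 -202.58747442  116.06313465] [-0.47732733 -0.0269563  -2.84575981]
```

View pics/s7c.png

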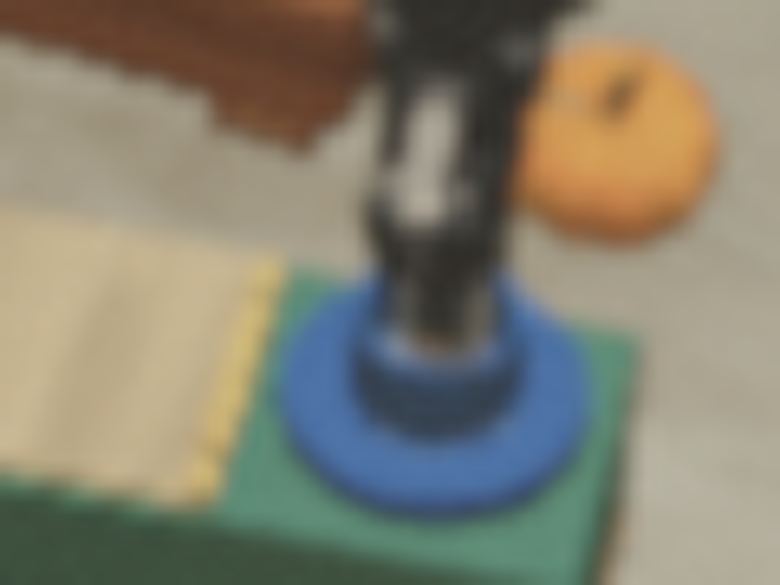

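The pair is on the mouth but rose 1.7 mm when I relaxed. I'll push back down lightly, then release.

Request:
{"method": "send_rows", "body": {"rows": [[0, 0, 0.002, 0, 0, 0, 5], [0, 0, 0.0015, 0, 0, 0, 5]]}}

```text
time_s: 12.97
tcp_pos: [442.7, -202.9, 114.1]
tcp_rot: [0.004, 0.633, 0.774, 0.0]
contact_force: [-16.7, 9.5, 34.6]
finger_gap: 0.212
```

Request:
{"method": "send_rows", "body": {"rows": [[0, 0, 0.0005, 0, 0, 0, 50], [0, 0, 0, 0, 0, 0, 50], [0, 0, -0.003, 0, 0, 0, 50], [0, 0, -0.006, 0, 0, 0, 50]]}}

```text
time_s: 13.3
tcp_pos: [442.5, -202.8, 122.0]
tcp_rot: [0.004, 0.633, 0.774, 0.0]
contact_force: [-0.0, 0.5, 0.5]
finger_gap: 0.498
```

Request:
{"method": "send_rows", "body": {"rows": [[0, 0, -0.02, 0, 0, 0, 60], [0, 0, -0.03, 0, 0, 0, 75], [0, 0, -0.02, 0, 0, 0, 75]]}}

```text
time_s: 13.55
tcp_pos: [440.6, -201.7, 191.1]
tcp_rot: [0.001, 0.633, 0.774, -0.0]
contact_force: [0.7, -0.3, 0.1]
finger_gap: 0.751
```

```bash
python3 - <<'E'
from h import *
s=cur()[0]; print(s['tcp_pos'],s['contact_force'])
f=grab('scene','s8'); crop('s8',295,200,355,260,10,'s8c')
plan([((441.7,-202.3,170),.2)])
E
```

```text
[ 440.61633521 -201.71327107  191.0877926 ] [ 0.69819125 -0.32990233  0.14263038]
[-0.0, 0.0001, 0.0247, 0.003, 0.004, 0.001], | 1
```

View pics/s8c.png

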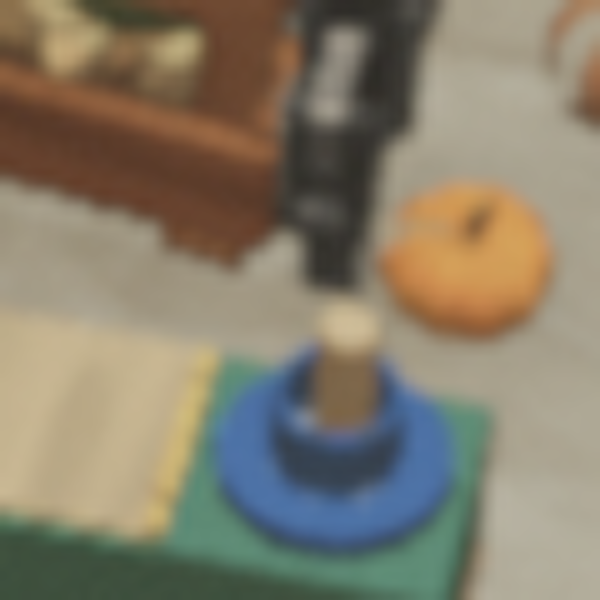

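The inner lid is released and sits level, knob at crop (350,365), with the collar round it. I'll measure the collar centre and the knob height.

```bash
python3 - <<'E'
from fit import *
f=load('s8'); a=np.linspace(0,2*np.pi,48)
im=f['color'].astype(float)
# blue mask, plate outline fit
hsv=cv2.cvtColor(f['color'],cv2.COLOR_RGB2HSV); m=((hsv[...,0]>100)&(hsv[...,0]<125)&(hsv[...,1]>120)).astype(np.uint8)
m[:, :290]=0;m[:,360:]=0;m[:200]=0
cs,_=cv2.findContours(m,cv2.RETR_EXTERNAL,cv2.CHAIN_APPROX_NONE); c=max(cs,key=cv2.contourArea)
hull=cv2.convexHull(c).reshape(-1,2); x,y,w,h=cv2.boundingRect(c); print('bbox',x,y,w,h)
def sil(c,dz=0):
    P=[]
    for r,z in((39,73),(39,83),(22,111)): P.append(np.c_[c[0]+r*np.cos(a),c[1]+r*np.sin(a),np.full(48,z+dz)])
    return proj(f,np.vstack(P))
for dz in (0,5,10):
    best=None
    for cx in np.arange(434,450,1):
        for cy in np.arange(-212,-194,1):
            mk=np.zeros(m.shape,np.uint8); big=np.zeros((240,240),np.uint8)
            q=((sil((cx,cy),dz)-[300,215]+.5)*4).astype(np.int32)
            cv2.fillConvexPoly(big,cv2.convexHull(q[:96]),1); cv2.fillConvexPoly(big,cv2.convexHull(q[96:]),1)
            mb=cv2.resize(m[215:275,300:360],(240,240),interpolation=cv2.INTER_LINEAR)
            # only compare lower half (rows> collar)
            d=(big!=mb)[88:].sum()
            if best is None or d<best[0]: best=(d,cx,cy)
    print(dz,best)
P=np.vstack([np.c_[c[0]+r*np.cos(a),c[1]+r*np.sin(a),np.full(48,z)] for c,r,z in(((442,-202.3),39,83),((442,-202.3),22,111),((442,-202.3),10,142))])
crop('s8',295,200,355,260,10,'s8d',proj(f,P))
E
```

```text
bbox 317 238 23 16
0 (np.int64(3183), np.int64(449), np.int64(-195))
5 (np.int64(3186), np.int64(447), np.int64(-198))
10 (np.int64(3204), np.int64(442), np.int64(-199))
```

View pics/s8d.png

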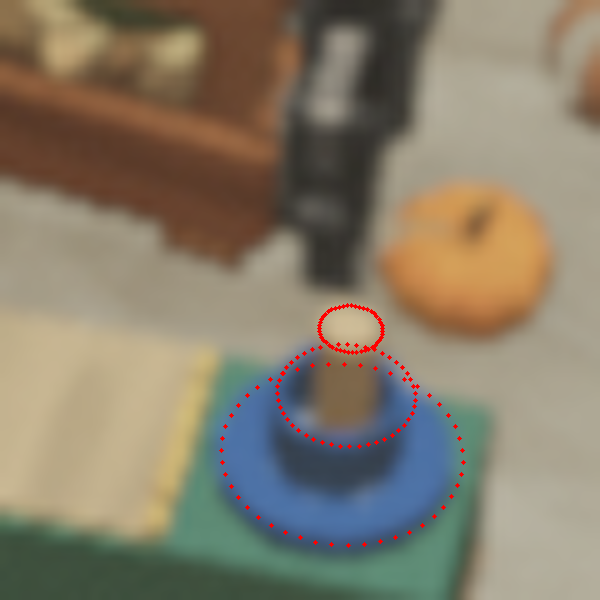

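The projected seated knob top at z=142 matches the image, so the inner lid is seated. The collar is only 1–2 mm off-centre. Next I'll lower the open jaws around it.

```bash
python3 - <<'E'
from h import *
print(cur()[1]); plan([((441.3,-201.3,86),.2)],step=.022)
E
```

```text
[ 441.49123695 -202.19160778  194.68216921]
[0.0003, -0.0001, 0.0217, 0.001, 0.001, 0.0], [0.0003, -0.0001, 0.0217, 0.001, 0.001, 0.0], [0.0002, -0.0, 0.0217, 0.001, 0.001, 0.0], [0.0002, -0.0, 0.0217, 0.001, 0.001, 0.0], [0.0002, -0.0, 0.0217, 0.001, 0.001, 0.0], | 5
```

Request:
{"method": "send_rows", "body": {"rows": [[0, 0, 0.02, 0.001, 0.001, 0, 75], [0, 0, 0.022, 0.001, 0.001, 0, 75], [0, 0, 0.02, 0.001, 0.001, 0, 75], [0, 0, 0.016, 0, 0.001, 0, 75], [0, 0, 0.008, 0, 0, 0, 75]]}}

```text
time_s: 14.02
tcp_pos: [444.5, -203.7, 112.6]
tcp_rot: [0.006, 0.633, 0.774, 0.001]
contact_force: [-0.2, -1.0, 0.5]
finger_gap: 0.752
```

Request:
{"method": "send_rows", "body": {"rows": [[0, 0, 0.002, 0, 0, 0, 75], [0, 0, 0, 0, 0, 0, 75]]}}

```text
time_s: 14.18
tcp_pos: [444.0, -203.5, 109.1]
tcp_rot: [0.004, 0.633, 0.774, 0.001]
contact_force: [0.1, 0.4, -1.1]
finger_gap: 0.752
```

```bash
python3 - <<'E'
from h import *
print(cur()[1]); plan([((441.3,-201.3,86),.2)],step=.022)
f=grab('scene','s9'); crop('s9',295,200,355,260,10,'s9c')
E
```

```text
[ 443.98977123 -203.47454233  109.14144634]
[0.0014, -0.0012, 0.0116, 0.004, 0.003, 0.0], [0.0014, -0.0011, 0.0116, 0.004, 0.003, 0.0], | 2
```

View pics/s9c.png

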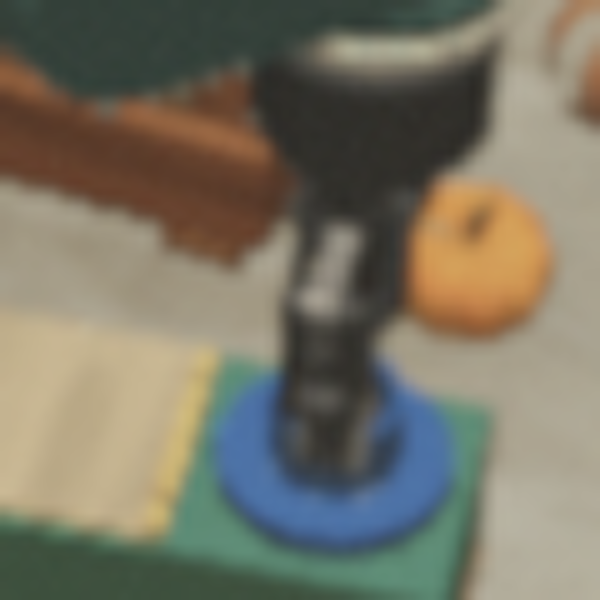

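The near finger hangs in front of the collar, its tip at crop (320,470). I'll continue down.

Request:
{"method": "send_rows", "body": {"rows": [[0.001, -0.002, 0.009, 0.004, 0.003, 0, 75], [0.001, -0.001, 0.007, 0.002, 0.002, 0, 75], [0, 0, 0.002, 0, 0, 0, 75], [0, 0, 0, 0, 0, 0, 75]]}}

```text
time_s: 14.57
tcp_pos: [441.6, -202.6, 92.4]
tcp_rot: [0.002, 0.633, 0.774, 0.001]
contact_force: [0.1, 0.3, -0.3]
finger_gap: 0.749
```

```bash
python3 - <<'E'
from h import *
print(cur()[1],cur()[2][:,2]); plan([((441.3,-201.3,86),.2)],step=.022)
E
```

```text
[ 441.57481813 -202.57072916   92.42704075] [ 0.0040593  -0.00155614 -0.99999055]
[0.0013, -0.0, 0.0064, 0.004, 0.002, 0.001], | 1
```

Request:
{"method": "send_rows", "body": {"rows": [[0.001, 0, 0.004, 0.003, 0.002, 0, 75], [0, 0, 0.002, 0, 0, 0, 75], [0, 0, 0, 0, 0, 0, 70]]}}

```text
time_s: 14.82
tcp_pos: [441.5, -201.6, 86.2]
tcp_rot: [0.0, 0.633, 0.774, 0.0]
contact_force: [-0.7, -0.8, 0.5]
finger_gap: 0.698
```

Request:
{"method": "send_rows", "body": {"force": 40, "rows": [[0, 0, 0, 0, 0, 0, 60], [0, 0, 0, 0, 0, 0, 52], [0, 0, 0, 0, 0, 0, 40], [0, 0, 0, 0, 0, 0, 35], [0, 0, 0, 0, 0, 0, 35]]}}

```text
time_s: 15.23
tcp_pos: [441.8, -201.7, 86.8]
tcp_rot: [0.001, 0.633, 0.774, 0.0]
contact_force: [-0.2, -0.2, -0.7]
finger_gap: 0.501
```

The jaws are gripping the collar. I'll lift straight up, slowly at first.

Request:
{"method": "send_rows", "body": {"rows": [[0, 0, -0.003, 0, 0, 0, 35], [0, 0, -0.005, 0, 0, 0, 35], [0, 0, -0.007, 0, 0, 0, 35], [0, 0, -0.008, 0, 0, 0, 35]]}}

```text
time_s: 15.57
tcp_pos: [441.0, -201.3, 110.0]
tcp_rot: [-0.001, 0.633, 0.774, -0.0]
contact_force: [0.2, 0.1, -1.0]
finger_gap: 0.501
```

```bash
python3 - <<'E'
from h import *
s=cur()[0];print(cur()[1],s['contact_force'],s['finger_gap'])
f=grab('scene','s10'); crop('s10',295,200,355,260,10,'s10c')
plan([((441.8,-201.7,190),.2)],step=.02)
E
```

```text
[ 441.04258269 -201.32335368  109.98318348] [ 0.17952816  0.06558774 -0.96905477] 0.5008440347560895
[-0.0, 0.0, -0.0195, 0.0, 0.0, 0.0], [-0.0, 0.0, -0.0195, 0.0, 0.0, 0.0], [-0.0, 0.0, -0.0195, 0.0, 0.0, 0.0], [-0.0, 0.0, -0.0195, 0.0, 0.0, 0.0], | 4
```

View pics/s10c.png

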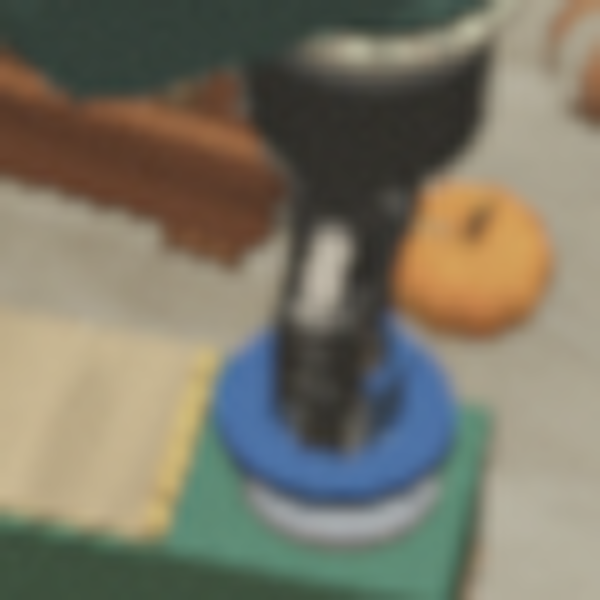

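The blue lid is up, and the steel flange stays on the deck at crop (340,515). The load is about 1 N, which is the outer lid alone. I'll keep lifting.

Request:
{"method": "send_rows", "body": {"rows": [[0, 0, -0.01, 0, 0, 0, 35], [0, 0, -0.015, 0, 0, 0, 35], [0, 0, -0.016, 0, 0, 0, 35], [0, 0, -0.015, 0, 0, 0, 35], [0, 0, -0.01, 0, 0, 0, 35]]}}

```text
time_s: 16.03
tcp_pos: [441.1, -201.3, 183.1]
tcp_rot: [0.0, 0.633, 0.774, 0.0]
contact_force: [0.5, 0.2, -0.0]
finger_gap: 0.502
```

Request:
{"method": "send_rows", "body": {"rows": [[0, 0, -0.005, 0, 0, 0, 35], [0, 0, 0, 0, 0, 0, 35], [0, 0, 0, 0, 0, 0, 35]]}}

```text
time_s: 16.28
tcp_pos: [441.8, -201.7, 191.8]
tcp_rot: [0.002, 0.633, 0.774, 0.001]
contact_force: [0.5, -0.2, -1.7]
finger_gap: 0.498
```

```bash
python3 - <<'E'
from h import *
s=cur()[0];print(cur()[1],s['contact_force'],s['finger_gap'],s['qd'])
f=grab('scene','s11'); crop('s11',270,195,350,265,9,'s11c')
f=grab('top','t11')
E
```

```text
[ 441.77457151 -201.6962534   191.7707045 ] [ 0.45735787 -0.21223585 -1.73824137] 0.49769574964075947 [ 0.00029851 -0.0046645  -0.00387386 -0.00215782  0.00413839 -0.00010409]
```

View pics/s11c.png

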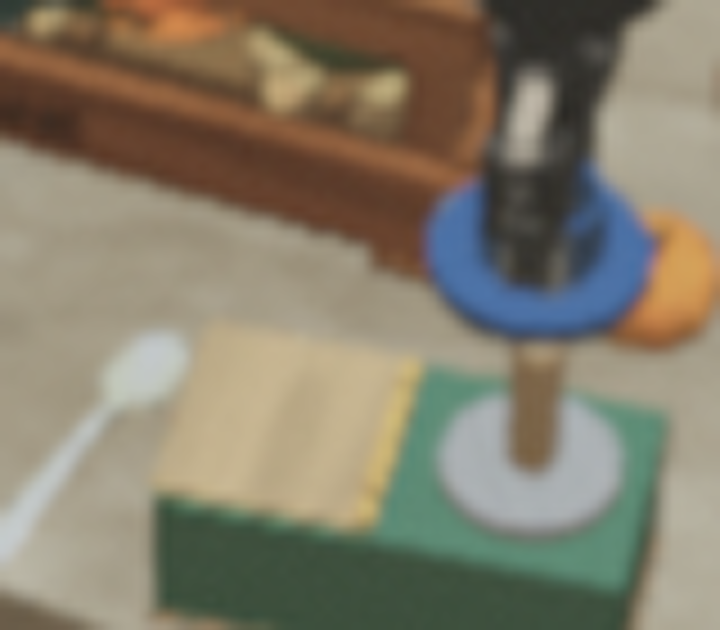

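View pics/t11.png

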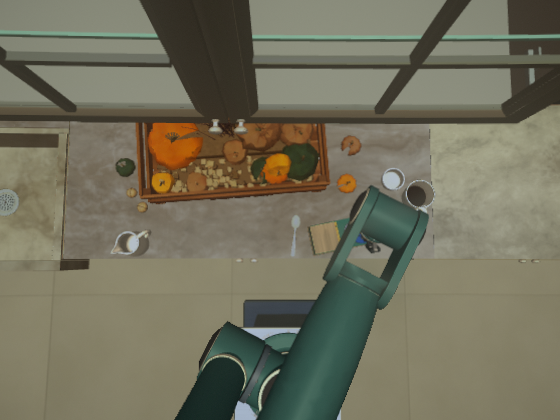

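```bash
python3 -c "
from h import *
print(ticket.close_job())"
```

```text
the job is handed in; nothing more can be done
None
```

The job is done and handed in at about 16.5 s of the 58 s limit. The flap is shut, the inner lid is seated, and the arm is holding the blue outer lid in the air.

- **Flap:** I pushed it shut with the closed fingers, and the last pictures show it lying level and flush. That push ended at about 73 mm with a brief 45 N reading at the fingertips. That is more than I intended, and I don't know if the 40 N limit covers fingertip contact. I did not see the brass tab itself, so I am judging it engaged from the flush fit.
- **Nested lids:** I gripped the pair by the knob and lowered it into the mouth until the flange reached the deck, at 114.2 mm against 114.4 mm expected. It rose 1.7 mm when I first eased off, so I pressed it down again (about 35 N) before letting go. After release, the knob in the picture matched its seated position.
- **Blue lid:** I lifted it by the collar, with a load of about 1–1.7 N, roughly the outer lid's own weight. Its lower edge is now about 36 mm above the top of the knob, and the inner lid stayed flat on the deck.
- **Bystanders:** the mug, jug, ramekin and teaspoon look to be where they started in the last top picture.
- **Disagreement:** the two cameras differed by 2–3 mm on where the mouth is. I used a position between them, and the plug went in without resistance.

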